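# Load the bench test station with a monitor's good plug-ins

## Task

Load the test station with the good parts of the patient monitor: stand the green-topped module in the green tray and the blue-topped module in the blue tray, and lay the white-topped battery flat in the pocket of the grey power dock. Then, once the battery is in, thread the metal cover plate over the dock's two pins, grip rib upwards, so that it lies flat on the battery. Leave the yellow-topped faulty module and faulty battery where they are.

Things in the scene. Friction and masses are not known exactly. Their poses are not given: they have to be found in the camera images.
- green_module_c (a point): upright plug-in module of a patient monitor: white box with a green top, 70 mm long (x) by 40 mm wide (y) by 60 mm high; this point is its centre, 30 mm above its underside; z up. Loose, about 0.15 kg.
- blue_module_c (a point): upright plug-in module of a patient monitor: white box with a blue top, 70 mm long (x) by 40 mm wide (y) by 60 mm high; this point is its centre, 30 mm above its underside; z up. Loose, about 0.15 kg.
- battery_c (a point): good battery pack: black block with a white top, 80 mm long (x) by 44 mm wide (y) by 40 mm high; this point is its centre, 20 mm above its underside; z up. Loose, about 0.25 kg. Either way round fits.
- cover_c (a point): battery cover: aluminium plate 156 (x) by 48 (y) by 6 mm thick with 14 mm through holes at x = -66 and +66 mm, y = 0; a black grip rib on its middle, 50 long (x), 14 wide (y), standing 30 mm above the plate (36 mm over all). This point: on its centre line, 18 mm above its underside; z up. Loose, about 0.12 kg. Either way round fits.
- green_dock: green open docking tray, fixed to the bench, outside 96 mm (x) by 66 mm (y), 16 mm high; inside 86 by 56 mm with walls 5 mm thick; the inner floor is 6 mm above the bench. Origin: centre of its underside, at bench height; x along its long side, z up.
- blue_dock: blue open docking tray, fixed to the bench, outside 96 mm (x) by 66 mm (y), 16 mm high; inside 86 by 56 mm with walls 5 mm thick; the inner floor is 6 mm above the bench. Origin: centre of its underside, at bench height; x along its long side, z up.
- power_dock: fixed grey dock: base 164 (x) by 80 mm (y), 8 mm thick; on it a pocket 96 (x) by 60 mm (y) inside, floor 8 mm above the bench, white walls 5 mm thick, tops at 16 mm; two upright steel pins, 8 mm diameter, at x = -66 and +66 mm, y = 0, tapered tips 72 mm above the bench. Battery lies along x, its top then at 48 mm; the cover's plate rests on it. Origin: centre of underside, bench height; z up.
- faulty_module_c (a point): upright plug-in module of a patient monitor: white box with a yellow top, 70 mm long (x) by 40 mm wide (y) by 60 mm high; this point is its centre, 30 mm above its underside; z up. Loose, about 0.15 kg. Faulty: leave alone.
- faulty_battery_c (a point): faulty battery pack, same size as the good one (80 x 44 x 40 mm, this point 20 mm above its underside) but with a yellow top. Loose; leave alone.

How it is judged:
By the outcome, as a careful person would: the job done as asked, in the order asked, and still so for the second after the job is handed in, with the robot touching nothing.
It also fails if it takes over 120 s, if anything falls off the work surface, if the arm or the gripper's body presses on something with over 40 N, if the wrist force passes 120 N, or if a joint passes its speed limit or range.

## Robot

A 6-joint arm with a two-finger parallel gripper is mounted at the origin on the work surface. World frame = base frame: x ahead of the robot, y to its left, z up, the work surface at z = 0. Lengths are in m, angles in degrees, forces in N, time in s.
With the tool pointing down it reaches from about 0.375 to 0.9 m from the base axis. Payload 3.1 kg.
Tool frame: the origin (TCP) lies midway between the tips of the shut fingers; the grasp point (between the pads) lies 19 mm behind it; z points along the fingers, y is the direction in which the jaws open and shut (so a half turn about z gives the same grasp; the last joint's range is limited). The gripper opens to 87 mm and grips with 3 to 60 N. Pads are 19 mm wide; open, the fingers measure 117 mm over their backs; the gripper's body (75 mm by 190 mm) begins 51 mm behind the grasp point.
Start: joints at [55.72, 30.224, 82.088, -0, 67.689, -10.227], TCP at [0.255, 0.571, 0.223] pointing down, gripper open.
Joint ranges: [-176.69, 176.69], [-43.24, 126.21], [12.49, 139.97], [-82, 262], [0, 151.66], [-163.58, 163.58]. Speed limits (degrees/s): [159.86, 159.86, 180, 180, 180, 180].

## Interface

Orientations are given as a 3x3 rotation matrix whose columns are the frame's x, y, z axes.
In Python, from rig import bot gives the robot as it stands.
- The arm moves only by the tool carry_out, never from a script. Its arguments are lists of equal length, an entry for each row: "grip": the gripper's target within -1 to 1 (fully open at 1, half-way at 0, shut at -1); "slide": the shift along the tool's x, y, z in mm, a list of three; "twist": the turn, a rotation vector about the tool's x, y, z in rad, a list of three. In form: {"grip": [grip, ...], "slide": [[dx, dy, dz], ...], "twist": [[wx, wy, wz], ...]}. A call has 1 to 12 rows; each row shifts and turns the pose as measured when the row begins, along the tool's axes as they then stand; what a row does not reach is not made up. A row lasts 1/10 s, in which the tool goes at most 50 mm and 8.59 degrees, less where a joint would pass 70% of its speed; a pose out of reach is approached as far as the arm can. A call is refused whole if a number of a shift passes 50 or a number of a turn 0.15, either way. A call with a gripper value outside its range is refused whole. The fingers move at their own pace and stop on an object; the grip force is fixed at half the most. Time passes only in rows, so rows that do not move let the fingers close. It gives the time, the measured TCP pose, the force and the opening at its end, in the units of the state.
- bot.read_state(): the state, without advancing time (a new reading comes with each control period).
- bot.capture(name): name is "scene" or "top" or "wrist"; returns a dict with "color" (384x512x3 uint8, red, green, blue), "depth" (384x512 float32, m along the optical axis (not along the pixel's ray), 0 where there is no reading), "fx", "fy", "cx", "cy" (pixels), "position" and "rotation" of the camera in the world; the wrist camera has in their place "T_tool_cam" (4x4, takes a point from camera to tool coordinates, whose origin is the TCP and whose axes are the flange's). Camera axes: x right, y up, looking along -z (the intrinsics and any distortion apply to the point x, -y, -z); pixel columns grow to the right and rows downward; lengths in m; the calibration is good to about 2 mm. A picture is of the moment at which its call begins: read the wrist's pose just before it.
- bot.hand_in(): hands the job in, once; it reports no verdict.
The state is a dict: "time_s": time; "joint_positions": joint angles; "qvel": joint speeds; "tau": joint torques, N m; "position": TCP position; "tcp_rot": TCP orientation; "force": force on the tool from outside, world axes, zero at the start; "moment": the same for the moment, N m; "opening": opening from 0.0 (shut) to 1.0 (fully open).
Only numpy, scipy, OpenCV 4.12 (cv2) and the standard library are available. Lean on these libraries where they do the work, as an engineer would, in place of code of your own. Each camera call takes 0.05 s, during which the arm holds its last target.

## Working session

There is one attempt and no reset: what is moved stays moved. The work goes in short steps, Python scripts to look and compute and a tool call to move; the robot and the scene stay as the last step left them, time stands still between calls to the robot, and variables do not carry over. Pictures are saved under pics/ and viewed, and the job is handed in when it is done.

Besides the shell and the picture viewer there is one more tool, called after ">>>" in YAML: its name, and indented under it one key for each argument. carry_out: Moves the arm, as the interface text tells. Its arguments: {"type":"object","properties":{"grip":{"type":"array"},"slide":{"type":"array"},"twist":{"type":"array"}},"required":["grip","slide","twist"]}

```bash
ls; mkdir -p pics; python3 - <<'E'
from rig import bot
import cv2,pickle
s=bot.read_state(); print({k:s[k] for k in ('time_s','position','tcp_rot','force','opening')})
d={}
for n in ("scene","top","wrist"):
    c=bot.capture(n); d[n]=c
    cv2.imwrite(f"pics/{n}0.png",c["color"][:,:,::-1])
    print(n,{k:v for k,v in c.items() if k not in("color","depth")})
pickle.dump((s,d),open("cap0.pkl","wb"))
E
```

```text
pics
{'time_s': 0.0, 'position': array([0.25428934, 0.57012425, 0.22156368]), 'tcp_rot': array([[-9.13155965e-01,  4.07608494e-01, -1.22445010e-03],
       [ 4.07610153e-01,  9.13154264e-01, -1.80344063e-03],
       [ 3.83014108e-04, -2.14592086e-03, -9.99997624e-01]]), 'force': array([-0.1850323 , -0.11480722,  0.62770925]), 'opening': 1.000785741959482}
scene {'fx': 422.34300642021145, 'fy': 422.34300642021145, 'cx': 260.8661254357062, 'cy': 191.25384936512086, 'position': array([1.16335023, 0.35280947, 1.15699566]), 'rotation': array([[-0.462424  , -0.74783769,  0.47634319],
       [ 0.88654245, -0.38126517,  0.26206746],
       [-0.01437086,  0.54348474,  0.83929602]])}
top {'fx': 348.5754136334784, 'fy': 348.5754136334784, 'cx': 256.0018720440853, 'cy': 193.70167860935732, 'position': array([0.38343014, 0.01205431, 1.02880812]), 'rotation': array([[ 0.00297812,  0.98862474, -0.15037373],
       [-0.99984365,  0.00556482,  0.0167839 ],
       [ 0.01742978,  0.15030023,  0.98848674]])}
wrist {'fx': 330.99754743805715, 'fy': 330.99754743805715, 'cx': 252.35129814664347, 'cy': 200.65396356978476, 'T_tool_cam': array([[-1.38756770e-03,  9.57384453e-01,  2.88813233e-01,
         8.04432893e-02],
       [ 9.99998795e-01,  1.12723850e-03,  1.06769836e-03,
        -5.04681217e-04],
       [ 6.96636409e-04,  2.88814367e-01, -9.57384863e-01,
        -1.61679847e-01],
       [ 0.00000000e+00,  0.00000000e+00,  0.00000000e+00,
         1.00000000e+00]])}
```

View pics/scene0.png

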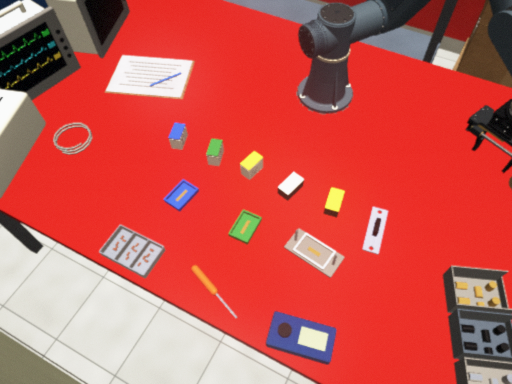

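View pics/top0.png

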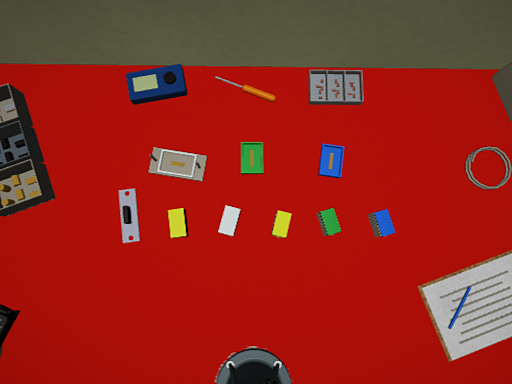

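View pics/wrist0.png

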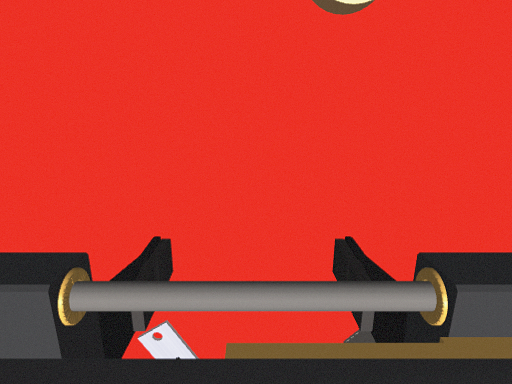

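The scene image shows, left to right, the blue, green and yellow modules at about (178,135), (215,150) and (251,163). The white battery is at (291,184), the yellow battery at (334,200) and the cover at (375,229). The trays are at (181,194) and (245,226), and the power dock at (315,252). The top view shows the same layout, with the cover's rib up at (127,214). I'll measure next.

```bash
cat > h.py <<'E'
import numpy as np,cv2
def rays(c,uv,R=None,p=None):
    uv=np.atleast_2d(np.asarray(uv,float)); R=c["rotation"] if R is None else R
    d=np.stack([(uv[:,0]-c["cx"])/c["fx"],-(uv[:,1]-c["cy"])/c["fy"],-np.ones(len(uv))],1)
    return d@R.T
def plane(c,uv,z):
    p=c["position"]; d=rays(c,uv); t=(z-p[2])/d[:,2]; return p+d*t[:,None]
def depthpts(c,mask):
    v,u=np.nonzero(mask&(c["depth"]>0)); d=rays(c,np.stack([u,v],1)); return c["position"]+d*c["depth"][v,u][:,None]
def wristcam(c,s):
    c=dict(c);T=c["T_tool_cam"]; c["rotation"]=s["tcp_rot"]@T[:3,:3]; c["position"]=s["position"]+s["tcp_rot"]@T[:3,3]; return c
def hsv(c): return cv2.cvtColor(c["color"],cv2.COLOR_RGB2HSV)
def blobs(m,amin=60):
    n,l,st,ce=cv2.connectedComponentsWithStats(m.astype(np.uint8))
    return [(l==i) for i in range(1,n) if st[i,4]>amin]
def rect(c,m,z):
    cs,_=cv2.findContours(m.astype(np.uint8),cv2.RETR_EXTERNAL,cv2.CHAIN_APPROX_NONE)
    P=plane(c,max(cs,key=len)[:,0,:],z)[:,:2]
    (x,y),(w,h),a=cv2.minAreaRect((P*1000).astype(np.float32))
    if w<h: w,h,a=h,w,a+90
    return np.round([x,y,w,h,(a+90)%180-90],1)
E
cat > m.py <<'E'
import pickle,sys
from h import *
s,d=pickle.load(open(sys.argv[1] if len(sys.argv)>1 else "cap0.pkl","rb"))
for n in ("top","scene"):
    c=d[n];H=hsv(c);h,S,V=[H[...,i].astype(int) for i in range(3)]
    ms={"green":(h>45)&(h<75)&(S>110)&(V>60),"blue":(h>100)&(h<125)&(S>130)&(V>80),"yellow":(h>24)&(h<34)&(S>150)&(V>100),"white":(S<45)&(V>125)}
    for k,m in ms.items():
        for b in blobs(m):
            z=np.median(depthpts(c,b)[:,2]); v,u=np.nonzero(b)
            if k=="white" and z>.2: continue
            if not(.005<z<.1): continue
            print(n,k,"px",int(u.mean()),int(v.mean()),"n",b.sum(),"z %.1f"%(z*1000),"rect x y L W ang",rect(c,b,z))
E
python3 m.py
```

```text
top green px 251 157 n 637 z 6.7 rect x y L W ang [6.495e+02 8.400e+00 9.610e+01 6.370e+01 5.000e-01]
top green px 330 221 n 354 z 59.2 rect x y L W ang [ 454.4 -211.3   68.8   39.5   16.9]
top blue px 157 81 n 974 z 39.5 rect x y L W ang [873.3 299.2 164.1  86.3 -78.4]
top blue px 330 160 n 626 z 6.7 rect x y L W ang [ 643.  -231.3   98.3   66.5   -7.8]
top blue px 384 222 n 345 z 59.7 rect x y L W ang [ 452.3 -363.3   68.4   38.9   16. ]
top blue px 459 307 n 137 z 8.7 rect x y L W ang [ 214.8 -585.8  132.6    7.4  -31.3]
top yellow px 176 222 n 440 z 39.5 rect x y L W ang [450.7 218.9  78.6  45.    8.3]
top yellow px 281 223 n 357 z 59.6 rect x y L W ang [446.8 -75.   70.5  40.4 -14.3]
top white px 177 163 n 1196 z 8.2 rect x y L W ang [628.7 230.  159.8  77.3  81. ]
top white px 129 215 n 624 z 5.8 rect x y L W ang [474.7 366.7 154.5  47.3   8.1]
top white px 228 220 n 441 z 39.6 rect x y L W ang [457.9  71.8  78.8  45.  -14.9]
scene green px 214 146 n 170 z 59.4 rect x y L W ang [ 454.9 -210.1   65.6   35.6   16.8]
scene green px 244 226 n 473 z 6.6 rect x y L W ang [644.7   8.3
[... 173 characters left out ...]
2   95.4   65.    -8.7]
scene yellow px 251 159 n 153 z 59.7 rect x y L W ang [447.2 -74.1  67.7  38.5 -14. ]
scene yellow px 334 197 n 97 z 40.0 rect x y L W ang [450.8 220.1  78.7  42.3   8.4]
scene white px 325 98 n 414 z 13.1 rect x y L W ang [ 19.6   6.2 200.7 156.7 -77.1]
scene white px 290 182 n 289 z 40.0 rect x y L W ang [457.6  72.8  80.5  43.2 -13.9]
scene white px 374 230 n 580 z 6.0 rect x y L W ang [474.1 368.  155.1  46.4   8.1]
scene white px 314 252 n 942 z 8.7 rect x y L W ang [626.8 233.1 155.3  76.2  80. ]
scene white px 312 338 n 534 z 40.3 rect x y L W ang [867.2 330.3  72.3  47.3 -78.7]
scene white px 486 373 n 780 z 6.1 rect x y L W ang [730.3 759.1 117.1  62.9 -68.7]
```

Both views agree to about 3 mm, and heights and sizes match the spec. I'll write a small helper that gives the remaining shift and turn in tool axes.

```bash
cat > go.py <<'E'
# usage: go.py x y z(mm) psi(deg of tool y)  -> remaining shift in tool axes (mm) after turn, turn rotvec (rad)
import sys,numpy as np
from scipy.spatial.transform import Rotation as Ro
from rig import bot
s=bot.read_state();R=s["tcp_rot"];p=s["position"]*1000
if len(sys.argv)>4:
    a=np.radians(float(sys.argv[4]));y=np.array([np.cos(a),np.sin(a),0]);z=np.array([0,0,-1.]);G=np.stack([np.cross(y,z),y,z],1)
    t=np.array([float(v) for v in sys.argv[1:4]])
    print("shift in present axes",np.round(R.T@(t-p),1),"| in turned axes",np.round(G.T@(t-p),1),"| twist",np.round(Ro.from_matrix(R.T@G).as_rotvec(),3))
print("t %.1f"%s["time_s"],"pos",np.round(p,1),"psi %.1f"%np.degrees(np.arctan2(R[1,1],R[0,1])),"q",np.round(s["joint_positions"],0),"F",np.round(s["force"],1),"open %.3f"%s["opening"])
E
python3 go.py 454.6 -210.7 150 107
```

```text
shift in present axes [-501.1 -631.4   72.7] | in turned axes [  36.9 -805.4   71.8] | twist [-0.002 -0.001 -0.717]
t 0.1 pos [254.4 570.3 221.8] psi 65.9 q [ 56.  30.  82.  -0.  68. -10.] F [0.9 0.  0.6] open 0.999
```

>>> carry_out:
  grip: [1,1,1,1,1]
  slide:
    - [0,0,0]
    - [0,0,0]
    - [0,0,0]
    - [0,0,0]
    - [0,0,0]
  twist:
    - [0,0,-0.143]
    - [0,0,-0.143]
    - [0,0,-0.143]
    - [0,0,-0.143]
    - [0,0,-0.143]

```text
time_s: 0.65
position: [0.2535, 0.5689, 0.2195]
tcp_rot: [[-0.948, -0.317, -0.004], [-0.317, 0.948, -0.005], [0.005, -0.004, -1.0]]
force: [-0.3, 0.2, -0.8]
opening: 1.003
```

```bash
python3 go.py 500 300 180 107;python3 go.py 454.6 -210.7 150 107
```

```text
shift in present axes [-148.6 -333.1   40. ] | in turned axes [-157.1 -329.3   39.5] | twist [-0.004 -0.005  0.026]
t 0.7 pos [253.5 568.9 219.5] psi 108.5 q [ 56.  30.  82.   0.  68. -53.] F [-0.3  0.2 -0.8] open 1.003
shift in present axes [  56.3 -802.9   73. ] | in turned axes [  35.6 -804.4   69.5] | twist [-0.004 -0.005  0.026]
t 0.7 pos [253.5 568.9 219.5] psi 108.5 q [ 56.  30.  82.   0.  68. -53.] F [-0.3  0.2 -0.8] open 1.003
```

>>> carry_out:
  grip: [1,1,1,1,1,1,1,1,1,1,1,1]
  slide:
    - [-14,-40,0]
    - [-14,-40,0]
    - [-14,-40,0]
    - [-14,-40,0]
    - [-14,-40,0]
    - [-14,-40,0]
    - [-14,-40,0]
    - [-14,-40,0]
    - [15,-45,0]
    - [15,-45,0]
    - [15,-45,0]
    - [15,-45,0]
  twist:
    - [0,0,0]
    - [0,0,0]
    - [0,0,0]
    - [0,0,0]
    - [0,0,0]
    - [0,0,0]
    - [0,0,0]
    - [0,0,0]
    - [0,0,0]
    - [0,0,0]
    - [0,0,0]
    - [0,0,0]

```text
time_s: 1.85
position: [0.4729, 0.1016, 0.2175]
tcp_rot: [[-0.943, -0.332, -0.001], [-0.332, 0.943, -0.004], [0.002, -0.003, -1.0]]
force: [-0.3, -1.0, 0.7]
opening: 1.006
```

```bash
python3 go.py 454.6 -210.7 150 107
```

```text
shift in present axes [ 120.9 -288.2   68.6] | in turned axes [ 108.8 -293.3   67.5] | twist [-0.003 -0.002  0.042]
t 1.9 pos [472.9 101.6 217.5] psi 109.4 q [  -1.   20.  102.   -0.   58. -110.] F [-0.3 -1.   0.7] open 1.006
```

>>> carry_out:
  grip: [1,1,1,1,1,1,1,1]
  slide:
    - [16,-40,0]
    - [16,-40,0]
    - [16,-40,0]
    - [16,-40,0]
    - [16,-40,0]
    - [16,-40,0]
    - [10,-30,0]
    - [0,0,0]
  twist:
    - [0,0,0.04]
    - [0,0,0]
    - [0,0,0]
    - [0,0,0]
    - [0,0,0]
    - [0,0,0]
    - [0,0,0]
    - [0,0,0]

```text
time_s: 2.65
position: [0.4501, -0.2059, 0.2185]
tcp_rot: [[-0.958, -0.285, 0.002], [-0.285, 0.958, -0.006], [0.0, -0.007, -1.0]]
force: [0.1, 0.4, 0.1]
opening: 1.002
```

```bash
python3 go.py 454.6 -210.7 150 107; cat > look.py <<'E'
import sys,pickle,cv2
from rig import bot
from h import *
n=sys.argv[1]; s=bot.read_state(); d={k:bot.capture(k) for k in sys.argv[2:]}
if "wrist" in d: d["wrist"]=wristcam(d["wrist"],s)
for k in d: cv2.imwrite(f"pics/{k}{n}.png",d[k]["color"][:,:,::-1])
pickle.dump((s,d),open(f"cap{n}.pkl","wb"))
E
python3 look.py 1 wrist
```

```text
shift in present axes [-3.  -5.4 68.5] | in turned axes [-2.9 -5.9 68.5] | twist [-0.007 -0.    -0.007]
t 2.6 pos [ 450.1 -205.9  218.5] psi 106.6 q [ -37.   20.  101.   -0.   58. -144.] F [0.1 0.4 0.1] open 1.002
```

View pics/wrist1.png

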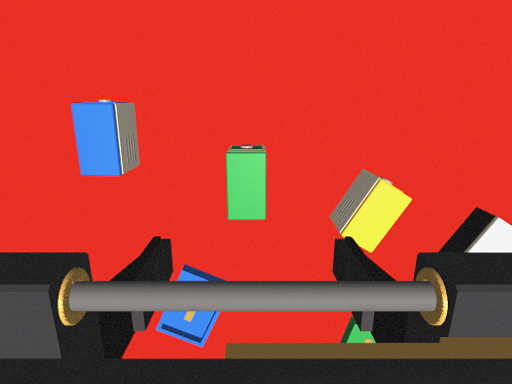

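The wrist image shows the green module square to the jaws at (246,185), the blue module at (97,138) and the yellow module at (375,215).

```bash
cat > mw.py <<'E'
import pickle,sys
from h import *
s,d=pickle.load(open(sys.argv[1],"rb"));c=d["wrist"];H=hsv(c);h,S,V=[H[...,i].astype(int) for i in range(3)]
ms={"green":(h>45)&(h<75)&(S>110)&(V>60),"blue":(h>100)&(h<125)&(S>130)&(V>80),"yellow":(h>24)&(h<34)&(S>150)&(V>100),"white":(S<45)&(V>125)}
for k,m in ms.items():
    for b in blobs(m,300):
        z=np.median(depthpts(c,b)[:,2]); v,u=np.nonzero(b)
        if .003<z<.15: print(k,"px",int(u.mean()),int(v.mean()),"n",b.sum(),"z %.1f"%(z*1000),"rect",rect(c,b,z))
E
python3 mw.py cap1.pkl
```

```text
green px 245 185 n 2625 z 59.4 rect [ 453.5 -213.    69.2   38.6   17.1]
green px 355 333 n 446 z 5.8 rect [613.  -10.4  46.   39.5 -73.2]
blue px 96 138 n 3026 z 59.4 rect [ 449.8 -363.    69.8   40.6   16. ]
blue px 194 275 n 386 z 10.2 rect [ 589.7 -235.    55.6   22.4  -73.3]
blue px 188 325 n 1427 z 6.0 rect [ 664.9 -233.9   66.7   61.5   82.1]
yellow px 376 215 n 2422 z 59.3 rect [445.9 -76.8  69.7  40.3 -13.9]
white px 125 134 n 1062 z 34.6 rect [ 446.3 -343.8   71.7   19.3   15.9]
white px 352 204 n 364 z 41.5 rect [441.9 -98.9  69.7  18.3 -14. ]
white px 494 238 n 1021 z 39.3 rect [434.2  64.3  50.5  40.5 -73.3]
```

>>> carry_out:
  grip: [1,1,1,1,1,1]
  slide:
    - [-2,-6,40]
    - [0,0,40]
    - [0,0,40]
    - [0,0,35]
    - [0,0,20]
    - [0,0,0]
  twist:
    - [-0.007,0,-0.007]
    - [0,0,0]
    - [0,0,0]
    - [0,0,0]
    - [0,0,0]
    - [0,0,0]

```text
time_s: 3.3
position: [0.4552, -0.2029, 0.0397]
tcp_rot: [[-0.955, -0.297, 0.001], [-0.297, 0.955, 0.003], [-0.002, 0.003, -1.0]]
force: [0.0, 0.4, 0.2]
opening: 1.002
```

```bash
python3 go.py 454 -212 28 107
```

```text
shift in present axes [ 3.8 -8.4 11.7] | in turned axes [ 3.8 -8.4 11.7] | twist [0.003 0.002 0.005]
t 3.3 pos [ 455.2 -202.9   39.7] psi 107.3 q [ -37.   38.  108.    0.   33. -145.] F [0.  0.4 0.2] open 1.002
```

>>> carry_out:
  grip: [1,1,1]
  slide:
    - [4,-8,10]
    - [0,0,2]
    - [0,0,0]
  twist:
    - [0,0,0]
    - [0,0,0]
    - [0,0,0]

```text
time_s: 3.6
position: [0.4547, -0.2108, 0.0286]
tcp_rot: [[-0.954, -0.3, 0.003], [-0.3, 0.954, 0.002], [-0.003, 0.002, -1.0]]
force: [-0.2, 0.1, -0.2]
opening: 0.999
```

```bash
python3 go.py 454 -212 28 107
```

```text
shift in present axes [ 1.  -0.9  0.6] | in turned axes [ 1.  -0.9  0.6] | twist [0.002 0.003 0.008]
t 3.6 pos [ 454.7 -210.8   28.6] psi 107.5 q [ -38.   40.  108.    0.   32. -146.] F [-0.2  0.1 -0.2] open 0.999
```

Close on it, then lift.

>>> carry_out:
  grip: [-1,-1,-1,-1,-1,-1,-1,-1]
  slide:
    - [0,0,0]
    - [0,0,0]
    - [0,0,0]
    - [0,0,0]
    - [0,0,0]
    - [0,0,0]
    - [0,0,0]
    - [0,0,0]
  twist:
    - [0,0,0]
    - [0,0,0]
    - [0,0,0]
    - [0,0,0]
    - [0,0,0]
    - [0,0,0]
    - [0,0,0]
    - [0,0,0]

```text
time_s: 4.4
position: [0.4565, -0.2122, 0.0319]
tcp_rot: [[-0.954, -0.3, 0.008], [-0.3, 0.954, -0.002], [-0.007, -0.004, -1.0]]
force: [-0.0, 0.5, 0.4]
opening: 0.456
```

>>> carry_out:
  grip: [-1,-1,-1,-1,-1]
  slide:
    - [0,0,-15]
    - [0,0,-30]
    - [0,0,-40]
    - [0,0,-25]
    - [0,0,0]
  twist:
    - [0,0,0]
    - [0,0,0]
    - [0,0,0]
    - [0,0,0]
    - [0,0,0]

```text
time_s: 4.9
position: [0.4539, -0.2109, 0.1428]
tcp_rot: [[-0.954, -0.299, 0.002], [-0.299, 0.954, 0.003], [-0.003, 0.002, -1.0]]
force: [0.2, -1.2, -2.2]
opening: 0.454
```

```bash
python3 go.py 648 9 140 90.6
```

```text
shift in present axes [-251.   151.7    3.8] | in turned axes [-196.4  217.9    2.8] | twist [0.003 0.002 0.293]
t 4.9 pos [ 453.9 -210.9  142.8] psi 107.4 q [ -38.   28.  104.    0.   48. -145.] F [ 0.2 -1.2 -2.2] open 0.454
```

>>> carry_out:
  grip: [-1,-1,-1,-1,-1,-1,-1,-1,-1]
  slide:
    - [0,0,0]
    - [0,0,0]
    - [-33,36,0]
    - [-33,36,0]
    - [-33,36,0]
    - [-33,36,0]
    - [-33,36,0]
    - [-30,36,0]
    - [0,0,0]
  twist:
    - [0,0,0.146]
    - [0,0,0.146]
    - [0,0,0]
    - [0,0,0]
    - [0,0,0]
    - [0,0,0]
    - [0,0,0]
    - [0,0,0]
    - [0,0,0]

```text
time_s: 5.8
position: [0.6506, 0.0119, 0.1284]
tcp_rot: [[-1.0, 0.01, -0.013], [0.01, 1.0, 0.009], [0.013, 0.009, -1.0]]
force: [-0.5, -0.4, -1.3]
opening: 0.458
```

```bash
python3 go.py 648 9 60 90.6; python3 look.py 2 wrist top scene;  python3 mw.py cap2.pkl; python3 m.py cap2.pkl | grep green
```

```text
shift in present axes [ 1.7 -3.5 68.4] | in turned axes [ 2.7 -2.9 68.4] | twist [ 0.009 -0.013 -0.02 ]
t 5.8 pos [650.6  11.9 128.4] psi 89.4 q [ -9.  39.  82.   0.  60. -99.] F [-0.5 -0.4 -1.3] open 0.458
green px 244 158 n 2985 z 6.0 rect [626.8   7.4  67.7  55.1 -89.3]
green px 253 189 n 703 z 132.5 rect [611.5  12.3  32.8   7.6  89.2]
blue px 8 194 n 1920 z 11.2 rect [ 644.9 -198.    99.6   17.6  -12.4]
white px 459 162 n 8346 z 7.6 rect [622.9 200.8 106.3  78.3  80.9]
white px 251 195 n 894 z 144.3 rect [609.9  12.3  39.8  12.7  88.5]
scene green px 245 228 n 402 z 7.2 rect x y L W ang [644.8   8.2  95.   64.4   0.9]
```

View pics/wrist2.png

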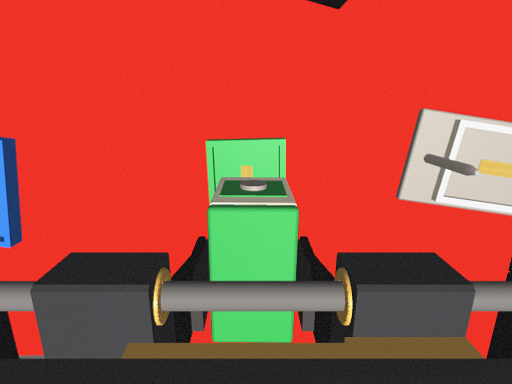

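The wrist image shows the green tray's outer edge running from (206,140) to (287,140), behind the held module. I'll convert that edge to world coordinates.

```bash
python3 -c "
import pickle
from h import *
s,d=pickle.load(open('cap2.pkl','rb'))
print(plane(d['wrist'],[[206,140],[287,139]],.016)*1000)
print(plane(d['wrist'],[[423,109],[399,198]],.008)*1000)"
```

```text
[[598.86427353 -24.95821912  16.        ]
 [598.85412954  41.55673535  16.        ]]
[[576.45209513 154.679138     8.        ]
 [652.77261319 143.2519971    8.        ]]
```

>>> carry_out:
  grip: [-1,-1,-1,-1]
  slide:
    - [3,-3,20]
    - [0,0,25]
    - [0,0,20]
    - [0,0,0]
  twist:
    - [0.009,-0.013,-0.02]
    - [0,0,0]
    - [0,0,0]
    - [0,0,0]

```text
time_s: 6.35
position: [0.6369, -0.0018, 0.06]
tcp_rot: [[-1.0, 0.0, -0.012], [0.0, 1.0, -0.003], [0.012, -0.003, -1.0]]
force: [-0.1, -0.1, -1.8]
opening: 0.454
```

```bash
python3 go.py 647 8.5 37 90.6
```

```text
shift in present axes [-10.3  10.4  22.9] | in turned axes [-10.2  10.2  23. ] | twist [-0.003 -0.012 -0.011]
t 6.3 pos [636.9  -1.8  60. ] psi 90.0 q [ -10.   43.   86.   -0.   51. -100.] F [-0.1 -0.1 -1.8] open 0.454
```

>>> carry_out:
  grip: [-1,-1,-1]
  slide:
    - [-10,10,3]
    - [0,0,0]
    - [0,0,0]
  twist:
    - [0,-0.012,-0.011]
    - [0,0,0]
    - [0,0,0]

```text
time_s: 6.65
position: [0.6473, 0.0062, 0.0579]
tcp_rot: [[-1.0, -0.008, 0.001], [-0.008, 1.0, -0.003], [-0.001, -0.003, -1.0]]
force: [0.1, 0.5, -2.0]
opening: 0.457
```

```bash
python3 go.py 647 8.5 37 90.6
```

```text
shift in present axes [ 0.3  2.4 20.9] | in turned axes [ 0.3  2.3 20.9] | twist [-0.003  0.001 -0.003]
t 6.7 pos [647.3   6.2  57.9] psi 90.4 q [  -9.   44.   86.   -0.   51. -100.] F [ 0.1  0.5 -2. ] open 0.457
```

>>> carry_out:
  grip: [-1,-1,-1,-1]
  slide:
    - [0,2,12]
    - [0,0,8]
    - [0,0,0]
    - [0,0,0]
  twist:
    - [0,0,0]
    - [0,0,0]
    - [0,0,0]
    - [0,0,0]

```text
time_s: 7.05
position: [0.6487, 0.0083, 0.0383]
tcp_rot: [[-1.0, -0.008, 0.005], [-0.008, 1.0, -0.004], [-0.005, -0.004, -1.0]]
force: [1.1, -0.4, -0.3]
opening: 0.457
```

```bash
python3 go.py 647 8.5 37 90.6
```

```text
shift in present axes [1.7 0.2 1.3] | in turned axes [1.7 0.2 1.3] | twist [-0.004  0.005 -0.002]
t 7.0 pos [648.7   8.3  38.3] psi 90.5 q [ -9.  45.  86.  -0.  48. -99.] F [ 1.1 -0.4 -0.3] open 0.457
```

>>> carry_out:
  grip: [-1,-1]
  slide:
    - [0,0,1.5]
    - [0,0,0]
  twist:
    - [0,0,0]
    - [0,0,0]

```text
time_s: 7.25
position: [0.6489, 0.0083, 0.0385]
tcp_rot: [[-1.0, -0.008, 0.005], [-0.009, 1.0, -0.004], [-0.005, -0.004, -1.0]]
force: [0.1, 0.5, -1.5]
opening: 0.458
```

>>> carry_out:
  grip: [1,1,1,1,1,1,1]
  slide:
    - [0,0,0]
    - [0,0,0]
    - [0,0,0]
    - [0,0,0]
    - [0,0,0]
    - [0,0,0]
    - [0,0,0]
  twist:
    - [0,0,0]
    - [0,0,0]
    - [0,0,0]
    - [0,0,0]
    - [0,0,0]
    - [0,0,0]
    - [0,0,0]

```text
time_s: 7.95
position: [0.6501, 0.0081, 0.0393]
tcp_rot: [[-1.0, -0.008, 0.008], [-0.008, 1.0, -0.004], [-0.008, -0.004, -1.0]]
force: [0.2, -0.1, 0.5]
opening: 0.967
```

>>> carry_out:
  grip: [1,1,1,1,1]
  slide:
    - [0,0,-20]
    - [0,0,-40]
    - [0,0,-40]
    - [0,0,-40]
    - [0,0,0]
  twist:
    - [0,0,0]
    - [0,0,0]
    - [0,0,0]
    - [0,0,0]
    - [0,0,0]

```text
time_s: 8.45
position: [0.648, 0.0087, 0.1816]
tcp_rot: [[-1.0, -0.008, 0.002], [-0.008, 1.0, -0.003], [-0.002, -0.003, -1.0]]
force: [1.0, -0.4, -0.0]
opening: 1.0
```

```bash
python3 go.py 451 -363 180 106; python3 look.py 3 top; python3 m.py cap3.pkl 2>/dev/null| grep -E "green|blue"
```

```text
shift in present axes [ 200.  -370.1    2.4] | in turned axes [ 291.8 -303.     1.6] | twist [-0.004  0.002 -0.271]
t 8.4 pos [648.    8.7 181.6] psi 90.5 q [ -9.  35.  81.  -0.  64. -99.] F [ 1.  -0.4 -0. ] open 1.000
top blue px 157 81 n 992 z 39.6 rect x y L W ang [873.1 298.9 164.7  86.8 -78.4]
top blue px 330 160 n 632 z 6.8 rect x y L W ang [ 642.9 -231.3   98.3   66.5   -7.9]
top blue px 384 222 n 345 z 59.7 rect x y L W ang [ 452.3 -363.3   68.4   38.9   16. ]
top blue px 459 307 n 135 z 8.3 rect x y L W ang [ 214.8 -586.   132.6    7.4  -31.3]
```

View pics/top3.png

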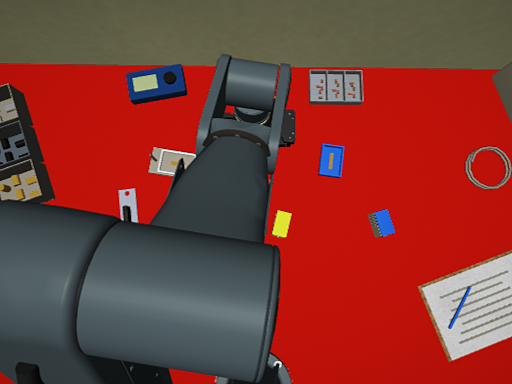

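The arm hides the green tray in this top view. The blue module is unmoved at (384,222). I'll go to it next.

>>> carry_out:
  grip: [1,1,1,1,1,1,1,1,1,1,1]
  slide:
    - [0,0,0]
    - [0,0,0]
    - [36,-38,0]
    - [36,-38,0]
    - [36,-38,0]
    - [36,-38,0]
    - [36,-38,0]
    - [36,-38,0]
    - [36,-38,0]
    - [36,-38,0]
    - [0,0,0]
  twist:
    - [0,0,-0.136]
    - [0,0,-0.136]
    - [0,0,0]
    - [0,0,0]
    - [0,0,0]
    - [0,0,0]
    - [0,0,0]
    - [0,0,0]
    - [0,0,0]
    - [0,0,0]
    - [0,0,0]

```text
time_s: 9.6
position: [0.4563, -0.3503, 0.1645]
tcp_rot: [[-0.955, -0.294, -0.024], [-0.295, 0.956, 0.01], [0.02, 0.017, -1.0]]
force: [1.1, -0.4, 0.4]
opening: 1.003
```

```bash
python3 go.py 451 -363 60 106; python3 look.py 4 wrist scene; python3 mw.py cap4.pkl;python3 m.py cap4.pkl | grep -E "green|blue"
```

```text
shift in present axes [  6.7 -12.3 104.5] | in turned axes [  8.6 -10.7 104.5] | twist [ 0.017 -0.02   0.02 ]
t 9.6 pos [ 456.3 -350.3  164.5] psi 107.1 q [ -48.   31.   92.   -1.   59. -155.] F [ 1.1 -0.4  0.4] open 1.003
blue px 236 190 n 3746 z 59.4 rect [ 450.6 -364.3   69.1   38.8   16. ]
blue px 308 334 n 855 z 8.5 rect [ 592.8 -233.7   72.2   30.3  -73.7]
white px 498 238 n 628 z 16.3 rect [428.2 -96.4  38.8  34.9 -73.4]Traceback (most recent call last):
  File "m.py", line 5, in <module>
    c=d[n];H=hsv(c);h,S,V=[H[...,i].astype(int) for i in range(3)]
      ~^^^
KeyError: 'top'
```

View pics/scene4.png

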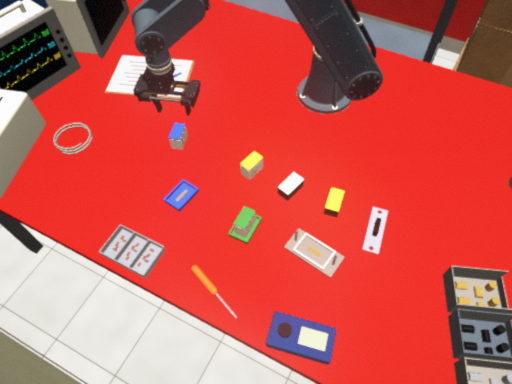

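The scene image shows the green module standing in its tray at (244,220). The gripper is over the blue module at (178,135).

>>> carry_out:
  grip: [1,1,1,1,1]
  slide:
    - [7,-12,10]
    - [0,0,0]
    - [0,0,40]
    - [0,0,25]
    - [0,0,0]
  twist:
    - [0.017,-0.02,0.02]
    - [0,0,0]
    - [0,0,0]
    - [0,0,0]
    - [0,0,0]

```text
time_s: 10.2
position: [0.4573, -0.3487, 0.0866]
tcp_rot: [[-0.958, -0.286, -0.002], [-0.286, 0.958, 0.01], [-0.001, 0.011, -1.0]]
force: [-0.1, 0.3, 0.2]
opening: 1.002
```

```bash
python3 go.py 451 -363.5 29 106
```

```text
shift in present axes [ 10.4 -13.   57.4] | in turned axes [ 10.2 -12.5  57.6] | twist [0.011 0.001 0.011]
t 10.2 pos [ 457.3 -348.7   86.6] psi 106.6 q [ -49.   37.   95.    0.   48. -156.] F [-0.1  0.3  0.2] open 1.002
```

>>> carry_out:
  grip: [1,1,1]
  slide:
    - [10,-13,0]
    - [0,0,0]
    - [0,0,0]
  twist:
    - [0.011,0,0.011]
    - [0,0,0]
    - [0,0,0]

```text
time_s: 10.5
position: [0.4533, -0.363, 0.0885]
tcp_rot: [[-0.96, -0.28, 0.002], [-0.28, 0.96, -0.002], [-0.002, -0.002, -1.0]]
force: [-0.3, 0.4, -0.1]
opening: 1.002
```

```bash
python3 go.py 451 -363.5 29 106
```

```text
shift in present axes [ 2.5  0.3 59.5] | in turned axes [ 2.4  0.1 59.5] | twist [-0.002  0.002  0.004]
t 10.5 pos [ 453.3 -363.    88.5] psi 106.2 q [ -50.   37.   95.    0.   48. -156.] F [-0.3  0.4 -0.1] open 1.002
```

>>> carry_out:
  grip: [1,1,1,1]
  slide:
    - [2,0,20]
    - [0,0,20]
    - [0,0,18]
    - [0,0,0]
  twist:
    - [0,0,0]
    - [0,0,0]
    - [0,0,0]
    - [0,0,0]

```text
time_s: 10.9
position: [0.455, -0.3676, 0.0353]
tcp_rot: [[-0.96, -0.279, 0.011], [-0.279, 0.96, -0.011], [-0.007, -0.014, -1.0]]
force: [-0.7, -0.2, -0.7]
opening: 1.001
```

```bash
python3 go.py 451 -363.5 29 106
```

```text
shift in present axes [2.8 5.2 6.2] | in turned axes [2.7 5.1 6.3] | twist [-0.014  0.007  0.004]
t 10.9 pos [ 455.  -367.6   35.3] psi 106.2 q [ -50.   42.   96.    0.   41. -156.] F [-0.7 -0.2 -0.7] open 1.001
```

>>> carry_out:
  grip: [1,1,1]
  slide:
    - [3,5,5]
    - [0,0,0]
    - [0,0,0]
  twist:
    - [-0.014,0.007,0]
    - [0,0,0]
    - [0,0,0]

```text
time_s: 11.2
position: [0.4518, -0.365, 0.033]
tcp_rot: [[-0.96, -0.279, 0.002], [-0.279, 0.96, -0.003], [-0.002, -0.003, -1.0]]
force: [0.0, -0.8, -0.2]
opening: 1.0
```

>>> carry_out:
  grip: [-1,-1,-1,-1,-1,-1,-1,-1]
  slide:
    - [0,0,0]
    - [0,0,0]
    - [0,0,0]
    - [0,0,0]
    - [0,0,0]
    - [0,0,0]
    - [0,0,0]
    - [0,0,0]
  twist:
    - [0,0,0]
    - [0,0,0]
    - [0,0,0]
    - [0,0,0]
    - [0,0,0]
    - [0,0,0]
    - [0,0,0]
    - [0,0,0]

```text
time_s: 12.0
position: [0.4527, -0.3658, 0.0352]
tcp_rot: [[-0.96, -0.279, 0.005], [-0.279, 0.96, -0.005], [-0.003, -0.006, -1.0]]
force: [-0.6, -1.1, -0.4]
opening: 0.457
```

>>> carry_out:
  grip: [-1,-1,-1,-1,-1]
  slide:
    - [0,0,-15]
    - [0,0,-30]
    - [0,0,-40]
    - [0,0,-25]
    - [0,0,0]
  twist:
    - [0,0,0]
    - [0,0,0]
    - [0,0,0]
    - [0,0,0]
    - [0,0,0]

```text
time_s: 12.5
position: [0.4514, -0.3644, 0.1501]
tcp_rot: [[-0.96, -0.279, 0.002], [-0.279, 0.96, -0.002], [-0.001, -0.003, -1.0]]
force: [0.1, -0.3, -1.5]
opening: 0.459
```

```bash
python3 go.py 642 -230 140 82
```

```text
shift in present axes [-220.5   76.    10.2] | in turned axes [-170.1  159.6   10.1] | twist [-0.003  0.002  0.422]
t 12.5 pos [ 451.4 -364.4  150.1] psi 106.2 q [ -50.   32.   93.    0.   55. -156.] F [ 0.1 -0.3 -1.5] open 0.459
```

>>> carry_out:
  grip: [-1,-1,-1,-1,-1,-1,-1,-1,-1,-1]
  slide:
    - [0,0,0]
    - [0,0,0]
    - [0,0,0]
    - [-30,28,0]
    - [-34,32,0]
    - [-34,32,0]
    - [-34,32,0]
    - [-30,28,0]
    - [0,0,0]
    - [0,0,0]
  twist:
    - [0,0,0.14]
    - [0,0,0.14]
    - [0,0,0.14]
    - [0,0,0]
    - [0,0,0]
    - [0,0,0]
    - [0,0,0]
    - [0,0,0]
    - [0,0,0]
    - [0,0,0]

```text
time_s: 13.5
position: [0.636, -0.2328, 0.1423]
tcp_rot: [[-0.987, 0.159, -0.008], [0.159, 0.987, 0.004], [0.008, 0.002, -1.0]]
force: [-1.5, -0.3, -0.9]
opening: 0.462
```

```bash
python3 go.py 642 -230 80 82; python3 look.py 5 wrist
```

```text
shift in present axes [-5.9  3.6 62.3] | in turned axes [-5.5  3.6 62.3] | twist [ 0.002 -0.008 -0.02 ]
t 13.5 pos [ 636.  -232.8  142.3] psi 80.8 q [ -30.   40.   78.   -0.   63. -110.] F [-1.5 -0.3 -0.9] open 0.462
```

View pics/wrist5.png

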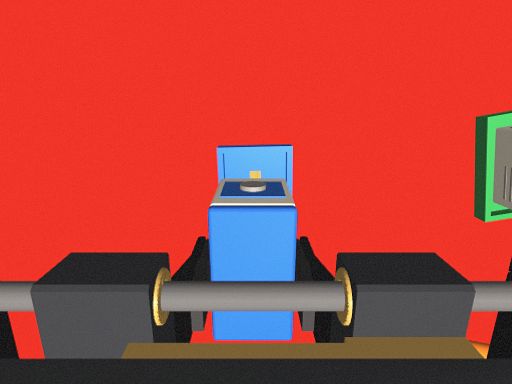

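The wrist image shows the blue tray's far rim running from (217,147) to (293,145), in line with the held module.

```bash
python3 -c "
import pickle
from h import *
s,d=pickle.load(open('cap5.pkl','rb'))
p=plane(d['wrist'],[[217,147],[293,145.5]],.016)*1000
e=p[1]-p[0];m=p.mean(0);a=np.degrees(np.arctan2(e[1],e[0]));n=np.array([e[1],-e[0]])/np.hypot(*e[:2])
print(p,a,np.hypot(*e[:2]),m[:2]+48*n)"
```

```text
[[ 588.38119492 -256.40464838   16.        ]
 [ 597.69726592 -191.17134034   16.        ]] 81.87245669079803 65.89517172510693 [ 640.55710925 -230.57409714]
```

>>> carry_out:
  grip: [-1,-1,-1,-1,-1,-1,-1]
  slide:
    - [-4,3,0]
    - [0,0,0]
    - [0,0,0]
    - [0,0,30]
    - [0,0,40]
    - [0,0,0]
    - [0,0,0]
  twist:
    - [0,-0.008,-0.02]
    - [0,0,0]
    - [0,0,0]
    - [0,0,0]
    - [0,0,0]
    - [0,0,0]
    - [0,0,0]

```text
time_s: 14.25
position: [0.6373, -0.2365, 0.0732]
tcp_rot: [[-0.989, 0.147, 0.003], [0.147, 0.989, 0.001], [-0.003, 0.001, -1.0]]
force: [0.5, -0.4, -1.1]
opening: 0.457
```

```bash
python3 go.py 640.7 -230.3 41 82
```

```text
shift in present axes [-2.3  6.5 32.2] | in turned axes [-2.5  6.6 32.2] | twist [ 0.001  0.003 -0.008]
t 14.2 pos [ 637.3 -236.5   73.2] psi 81.5 q [ -30.   44.   80.    0.   55. -111.] F [ 0.5 -0.4 -1.1] open 0.457
```

>>> carry_out:
  grip: [-1,-1,-1,-1,-1,-1]
  slide:
    - [-2,6,0]
    - [0,0,0]
    - [0,0,12]
    - [0,0,12]
    - [0,0,4]
    - [0,0,0]
  twist:
    - [0,0,-0.008]
    - [0,0,0]
    - [0,0,0]
    - [0,0,0]
    - [0,0,0]
    - [0,0,0]

```text
time_s: 14.85
position: [0.6437, -0.2324, 0.0497]
tcp_rot: [[-0.99, 0.139, 0.011], [0.139, 0.99, -0.004], [-0.012, -0.002, -1.0]]
force: [-0.7, 0.6, -0.4]
opening: 0.455
```

```bash
python3 go.py 640.7 -230.3 41 82
```

```text
shift in present axes [3.4 1.7 8.6] | in turned axes [3.3 1.6 8.7] | twist [-0.002  0.012  0.   ]
t 14.8 pos [ 643.7 -232.4   49.7] psi 82.0 q [ -29.   46.   80.    0.   53. -111.] F [-0.7  0.6 -0.4] open 0.455
```

>>> carry_out:
  grip: [-1,-1,-1,-1]
  slide:
    - [3,2,4]
    - [0,0,4]
    - [0,0,1]
    - [0,0,0]
  twist:
    - [0,0.012,0]
    - [0,0,0]
    - [0,0,0]
    - [0,0,0]

```text
time_s: 15.25
position: [0.6411, -0.2298, 0.0414]
tcp_rot: [[-0.99, 0.138, -0.001], [0.138, 0.99, -0.003], [0.001, -0.003, -1.0]]
force: [-0.5, -0.2, -0.6]
opening: 0.457
```

```bash
python3 go.py 640.7 -230.3 41 82
```

```text
shift in present axes [ 0.4 -0.5  0.4] | in turned axes [ 0.4 -0.5  0.4] | twist [-0.003 -0.001  0.001]
t 15.2 pos [ 641.1 -229.8   41.4] psi 82.0 q [ -29.   47.   80.   -0.   53. -111.] F [-0.5 -0.2 -0.6] open 0.457
```

>>> carry_out:
  grip: [-1,1,1,1,1,1,1,1]
  slide:
    - [0,0,1]
    - [0,0,0]
    - [0,0,0]
    - [0,0,0]
    - [0,0,0]
    - [0,0,0]
    - [0,0,0]
    - [0,0,0]
  twist:
    - [0,0,0]
    - [0,0,0]
    - [0,0,0]
    - [0,0,0]
    - [0,0,0]
    - [0,0,0]
    - [0,0,0]
    - [0,0,0]

```text
time_s: 16.05
position: [0.6417, -0.2303, 0.0405]
tcp_rot: [[-0.99, 0.139, -0.0], [0.139, 0.99, -0.003], [-0.0, -0.003, -1.0]]
force: [-1.0, 0.4, -0.4]
opening: 0.963
```

>>> carry_out:
  grip: [1,1,1,1,1]
  slide:
    - [0,0,-20]
    - [0,0,-40]
    - [0,0,-40]
    - [0,0,-40]
    - [0,0,0]
  twist:
    - [0,0,0]
    - [0,0,0]
    - [0,0,0]
    - [0,0,0]
    - [0,0,0]

```text
time_s: 16.55
position: [0.6409, -0.2294, 0.1827]
tcp_rot: [[-0.99, 0.139, -0.005], [0.139, 0.99, -0.0], [0.005, -0.001, -1.0]]
force: [1.0, -0.5, 0.4]
opening: 1.001
```

```bash
python3 go.py 457.5 72.5 180 75.6
```

```text
shift in present axes [223.5 273.6   3.5] | in turned axes [252.7 246.8   2.7] | twist [-0.001 -0.005  0.112]
t 16.6 pos [ 640.9 -229.4  182.7] psi 82.0 q [ -29.   37.   75.   -0.   68. -111.] F [ 1.  -0.5  0.4] open 1.001
```

>>> carry_out:
  grip: [1,1,1,1,1,1,1,1,1,1]
  slide:
    - [0,0,0]
    - [36,35,0]
    - [36,35,0]
    - [36,35,0]
    - [36,35,0]
    - [36,35,0]
    - [36,35,0]
    - [36,35,0]
    - [0,0,0]
    - [0,0,0]
  twist:
    - [0,0,0.112]
    - [0,0,0]
    - [0,0,0]
    - [0,0,0]
    - [0,0,0]
    - [0,0,0]
    - [0,0,0]
    - [0,0,0]
    - [0,0,0]
    - [0,0,0]

```text
time_s: 17.55
position: [0.4553, 0.0711, 0.1783]
tcp_rot: [[-0.966, 0.257, -0.005], [0.257, 0.966, -0.003], [0.004, -0.004, -1.0]]
force: [0.4, 0.2, -0.2]
opening: 0.997
```

```bash
python3 look.py 6 wrist scene; python3 mw.py cap6.pkl; python3 go.py 457.5 72.5 60 75.6
```

```text
green px 236 324 n 984 z 13.6 rect [617.4   8.6  70.   51.1  86.4]
green px 234 335 n 301 z 34.5 rect [610.6   6.6  37.2  21.9 -89.3]
yellow px 410 142 n 4263 z 39.4 rect [449.2 218.4  79.3  43.7   8.1]
yellow px 95 224 n 2956 z 59.5 rect [445.8 -75.1  68.8  38.8 -14. ]
white px 254 189 n 3765 z 39.4 rect [455.6  72.1  78.7  43.2 -14.9]
shift in present axes [ -1.9   3.3 118.1] | in turned axes [ -1.3   2.7 118.2] | twist [-0.004 -0.005 -0.011]
t 17.6 pos [455.5  70.2 178.2] psi 75.0 q [ -5.  22. 107.  -0.  51. -80.] F [ 0.1  0.3 -1.2] open 0.997
```

View pics/wrist6.png

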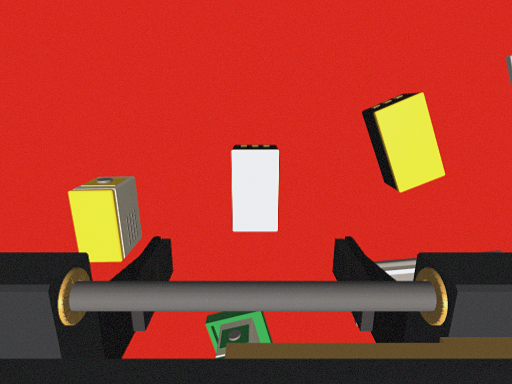

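View pics/scene6.png

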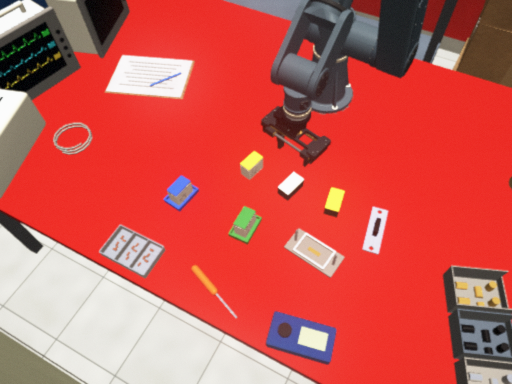

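The scene image shows both modules standing in their trays at (181,190) and (245,222). In the wrist view the battery sits square at (255,189).

>>> carry_out:
  grip: [1,1,1,1,1,1,1]
  slide:
    - [-1,2,0]
    - [0,0,40]
    - [0,0,40]
    - [0,0,35]
    - [0,0,20]
    - [0,0,0]
    - [0,0,0]
  twist:
    - [-0.004,-0.005,0]
    - [0,0,0]
    - [0,0,0]
    - [0,0,0]
    - [0,0,0]
    - [0,0,0]
    - [0,0,0]

```text
time_s: 18.35
position: [0.4713, 0.0633, 0.0395]
tcp_rot: [[-0.962, 0.272, 0.018], [0.272, 0.962, -0.002], [-0.018, 0.003, -1.0]]
force: [-0.6, -0.8, 0.5]
opening: 1.002
```

```bash
python3 go.py 456.5 72.3 17 75.3
```

```text
shift in present axes [17.1  4.6 22.2] | in turned axes [16.6  5.  22.5] | twist [ 0.003  0.018 -0.019]
t 18.4 pos [471.3  63.3  39.5] psi 74.2 q [ -6.  37. 112.  -0.  29. -80.] F [-0.6 -0.8  0.5] open 1.002
```

>>> carry_out:
  grip: [1,1,1,1,1,1]
  slide:
    - [17,5,0]
    - [0,0,0]
    - [0,0,12]
    - [0,0,9]
    - [0,0,0]
    - [0,0,0]
  twist:
    - [0,0.018,-0.019]
    - [0,0,0]
    - [0,0,0]
    - [0,0,0]
    - [0,0,0]
    - [0,0,0]

```text
time_s: 18.95
position: [0.4585, 0.0729, 0.0203]
tcp_rot: [[-0.967, 0.253, 0.008], [0.253, 0.967, 0.002], [-0.007, 0.004, -1.0]]
force: [0.8, 1.0, 0.4]
opening: 1.004
```

```bash
python3 go.py 456.5 72.3 17 75.3
```

```text
shift in present axes [ 1.8 -1.1  3.3] | in turned axes [ 1.8 -1.1  3.3] | twist [0.004 0.007 0.001]
t 18.9 pos [458.5  72.9  20.3] psi 75.4 q [ -5.  40. 114.   0.  26. -81.] F [0.8 1.  0.4] open 1.004
```

>>> carry_out:
  grip: [1,1,-1,-1,-1,-1,-1,-1,-1,-1]
  slide:
    - [2,-1,3]
    - [0,0,0]
    - [0,0,0]
    - [0,0,0]
    - [0,0,0]
    - [0,0,0]
    - [0,0,0]
    - [0,0,0]
    - [0,0,0]
    - [0,0,0]
  twist:
    - [0.004,0.007,0]
    - [0,0,0]
    - [0,0,0]
    - [0,0,0]
    - [0,0,0]
    - [0,0,0]
    - [0,0,0]
    - [0,0,0]
    - [0,0,0]
    - [0,0,0]

```text
time_s: 19.95
position: [0.4568, 0.0724, 0.0174]
tcp_rot: [[-0.967, 0.253, 0.001], [0.253, 0.967, -0.0], [-0.001, -0.0, -1.0]]
force: [-0.7, -0.4, 1.1]
opening: 0.501
```

>>> carry_out:
  grip: [-1,-1,-1,-1,-1,-1]
  slide:
    - [0,0,-15]
    - [0,0,-30]
    - [0,0,-40]
    - [0,0,-40]
    - [0,0,-25]
    - [0,0,0]
  twist:
    - [0,0,0]
    - [0,0,0]
    - [0,0,0]
    - [0,0,0]
    - [0,0,0]
    - [0,0,0]

```text
time_s: 20.55
position: [0.4545, 0.0724, 0.17]
tcp_rot: [[-0.967, 0.253, -0.008], [0.253, 0.967, 0.001], [0.008, -0.001, -1.0]]
force: [1.0, 0.3, -2.2]
opening: 0.503
```

```bash
python3 go.py 560 150 160 -9.3;  python3 go.py 628 231 160 -9.3
```

```text
shift in present axes [-82.5 101.8   9.2] | in turned axes [93.6 91.6 10. ] | twist [-0.007 -0.005  1.477]
t 20.6 pos [454.5  72.4 170. ] psi 75.3 q [ -5.  23. 108.  -0.  50. -80.] F [ 1.   0.3 -2.2] open 0.503
shift in present axes [-127.8  197.4    8.7] | in turned axes [184.5 145.6  10. ] | twist [-0.007 -0.005  1.477]
t 20.6 pos [454.5  72.4 170. ] psi 75.3 q [ -5.  23. 108.  -0.  50. -80.] F [ 1.   0.3 -2.2] open 0.503
```

>>> carry_out:
  grip: [-1,-1,-1,-1,-1,-1,-1,-1,-1,-1,-1]
  slide:
    - [0,0,0]
    - [0,0,0]
    - [0,0,0]
    - [0,0,0]
    - [0,0,0]
    - [0,0,0]
    - [0,0,0]
    - [0,0,0]
    - [0,0,0]
    - [0,0,0]
    - [0,0,0]
  twist:
    - [0,0,0.147]
    - [0,0,0.147]
    - [0,0,0.147]
    - [0,0,0.147]
    - [0,0,0.147]
    - [0,0,0.147]
    - [0,0,0.147]
    - [0,0,0.147]
    - [0,0,0.147]
    - [0,0,0.147]
    - [0,0,0]

```text
time_s: 21.65
position: [0.4411, 0.0733, 0.1536]
tcp_rot: [[0.187, 0.982, -0.039], [0.982, -0.187, 0.003], [-0.004, -0.039, -0.999]]
force: [0.9, -0.6, -2.5]
opening: 0.506
```

```bash
python3 go.py 628 231 160 -9.3
```

```text
shift in present axes [190.  153.7 -13.2] | in turned axes [185.9 159.   -6.4] | twist [-0.039  0.004 -0.026]
t 21.6 pos [441.1  73.3 153.6] psi -10.8 q [ -5.  24. 109.  -0.  49.   6.] F [ 0.9 -0.6 -2.5] open 0.506
```

>>> carry_out:
  grip: [-1,-1,-1,-1,-1,-1,-1,-1]
  slide:
    - [31,26,-3]
    - [31,26,-1]
    - [31,26,-1]
    - [31,26,-1]
    - [31,26,-1]
    - [31,26,0]
    - [0,0,0]
    - [0,0,0]
  twist:
    - [-0.039,0,-0.026]
    - [0,0,0]
    - [0,0,0]
    - [0,0,0]
    - [0,0,0]
    - [0,0,0]
    - [0,0,0]
    - [0,0,0]

```text
time_s: 22.45
position: [0.6213, 0.2374, 0.1419]
tcp_rot: [[0.135, 0.99, -0.025], [0.991, -0.136, -0.006], [-0.01, -0.024, -1.0]]
force: [-0.5, 0.7, -3.4]
opening: 0.501
```

```bash
python3 go.py 628 231 160 -9.3;python3 look.py 7 wrist
```

```text
shift in present axes [ -5.6   7.1 -18.2] | in turned axes [ -5.2   7.6 -18.1] | twist [-0.024  0.01   0.026]
t 22.4 pos [621.3 237.4 141.9] psi -7.8 q [11. 39. 79. -0. 64. 19.] F [-0.5  0.7 -3.4] open 0.501
```

View pics/wrist7.png

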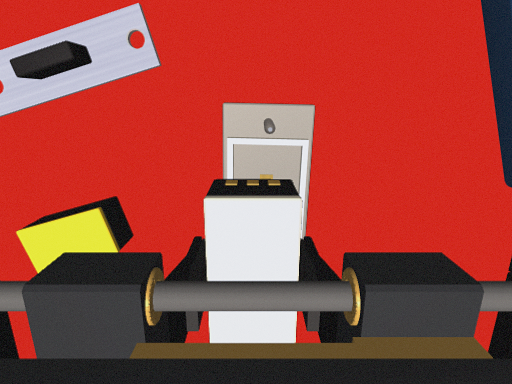

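The wrist image shows the dock end edge running from (224,103) to (315,106), the pin at (269,126), and the outer pocket wall corners at (228,138) and (310,141).

```bash
cat > dockc.py <<'E'
import pickle,sys
from h import *
s,d=pickle.load(open(sys.argv[1],'rb'));A=[float(v) for v in sys.argv[2:8]]
p=plane(d['wrist'],[A[:2],A[2:4]],A[4]/1e3)*1000
e=(p[1]-p[0])[:2];m=p.mean(0)[:2];u=e/np.hypot(*e);n=np.array([-u[1],u[0]])
print("len",np.hypot(*e),"edge dir",np.degrees(np.arctan2(*u[::-1])),"mid",m,"c+",m+A[5]*n,"c-",m-A[5]*n)
E
python3 dockc.py cap7.pkl 224 103 315 106 8 82; python3 dockc.py cap7.pkl 228 138 310 140.5 16 53
```

```text
len 77.76585921729551 edge dir -9.665038853257089 mid [641.60589924 310.00290738] c+ [655.37270578 390.83900722] c- [627.83909269 229.16680754]
len 70.28161989565567 edge dir -9.441724689924863 mid [637.52841398 281.85283635] c+ [646.22276578 334.13484326] c- [628.83406219 229.57082944]
```

>>> carry_out:
  grip: [-1,-1,-1,-1]
  slide:
    - [-7,8,0]
    - [0,0,0]
    - [0,0,20]
    - [0,0,0]
  twist:
    - [-0.024,0.01,0.028]
    - [0,0,0]
    - [0,0,0]
    - [0,0,0]

```text
time_s: 22.9
position: [0.623, 0.2264, 0.1191]
tcp_rot: [[0.162, 0.987, -0.008], [0.987, -0.162, -0.001], [-0.002, -0.008, -1.0]]
force: [-1.7, -0.0, -2.7]
opening: 0.504
```

```bash
python3 go.py 628 229.5 70 -9.5
```

```text
shift in present axes [ 3.9  4.8 49.1] | in turned axes [ 3.8  4.4 49.1] | twist [-0.008  0.002  0.003]
t 22.9 pos [623.  226.4 119.1] psi -9.3 q [10. 40. 81.  0. 59. 20.] F [-1.7 -0.  -2.7] open 0.504
```

>>> carry_out:
  grip: [-1,-1,-1,-1,-1]
  slide:
    - [4,5,0]
    - [0,0,15]
    - [0,0,25]
    - [0,0,8]
    - [0,0,0]
  twist:
    - [-0.008,0,0.003]
    - [0,0,0]
    - [0,0,0]
    - [0,0,0]
    - [0,0,0]

```text
time_s: 23.4
position: [0.63, 0.2298, 0.0713]
tcp_rot: [[0.164, 0.986, 0.004], [0.986, -0.164, -0.001], [-0.001, 0.004, -1.0]]
force: [1.0, 0.0, -2.1]
opening: 0.505
```

```bash
python3 go.py 628 229.5 40 -9.5
```

```text
shift in present axes [-0.7 -2.1 31.3] | in turned axes [-0.7 -1.9 31.3] | twist [0.004 0.001 0.001]
t 23.4 pos [630.  229.8  71.3] psi -9.4 q [11. 44. 82. -0. 54. 20.] F [ 1.   0.  -2.1] open 0.505
```

>>> carry_out:
  grip: [-1,-1,-1,-1,-1]
  slide:
    - [-1,-2,10]
    - [0,0,12]
    - [0,0,10]
    - [0,0,0]
    - [0,0,0]
  twist:
    - [0,0,0]
    - [0,0,0]
    - [0,0,0]
    - [0,0,0]
    - [0,0,0]

```text
time_s: 23.9
position: [0.6289, 0.2295, 0.038]
tcp_rot: [[0.164, 0.987, 0.006], [0.987, -0.164, -0.001], [0.0, 0.007, -1.0]]
force: [0.6, 0.4, -2.5]
opening: 0.498
```

```bash
python3 go.py 628 229.5 26 -9.5
```

```text
shift in present axes [-0.1 -1.  12. ] | in turned axes [-0.1 -0.9 12. ] | twist [ 0.007 -0.     0.001]
t 23.9 pos [628.9 229.5  38. ] psi -9.4 q [11. 46. 83. -0. 51. 20.] F [ 0.6  0.4 -2.5] open 0.498
```

>>> carry_out:
  grip: [-1,-1,-1,-1]
  slide:
    - [0,-1,6]
    - [0,0,6]
    - [0,0,1]
    - [0,0,0]
  twist:
    - [0.007,0,0]
    - [0,0,0]
    - [0,0,0]
    - [0,0,0]

```text
time_s: 24.3
position: [0.6289, 0.2298, 0.0254]
tcp_rot: [[0.164, 0.987, 0.001], [0.987, -0.164, 0.001], [0.001, 0.001, -1.0]]
force: [-0.3, 0.9, -0.3]
opening: 0.507
```

```bash
python3 go.py 628 229.5 26 -9.5
```

```text
shift in present axes [-0.5 -0.8 -0.6] | in turned axes [-0.5 -0.8 -0.6] | twist [ 0.001 -0.001  0.001]
t 24.3 pos [628.9 229.8  25.4] psi -9.4 q [11. 48. 83.  0. 50. 20.] F [-0.3  0.9 -0.3] open 0.507
```

>>> carry_out:
  grip: [1,1,1,1,1,1,1]
  slide:
    - [0,0,0]
    - [0,0,0]
    - [0,0,0]
    - [0,0,0]
    - [0,0,0]
    - [0,0,0]
    - [0,0,0]
  twist:
    - [0,0,0]
    - [0,0,0]
    - [0,0,0]
    - [0,0,0]
    - [0,0,0]
    - [0,0,0]
    - [0,0,0]

```text
time_s: 25.0
position: [0.631, 0.2302, 0.0276]
tcp_rot: [[0.164, 0.987, 0.006], [0.987, -0.164, 0.002], [0.003, 0.006, -1.0]]
force: [0.1, -0.0, -0.8]
opening: 0.983
```

>>> carry_out:
  grip: [1,1,1,1,1,1,1]
  slide:
    - [0,0,-20]
    - [0,0,-40]
    - [0,0,-40]
    - [0,0,-40]
    - [0,0,-40]
    - [0,0,0]
    - [0,0,0]
  twist:
    - [0,0,0]
    - [0,0,0]
    - [0,0,0]
    - [0,0,0]
    - [0,0,0]
    - [0,0,0]
    - [0,0,0]

```text
time_s: 25.7
position: [0.6288, 0.2296, 0.2121]
tcp_rot: [[0.164, 0.986, 0.001], [0.986, -0.164, 0.001], [0.001, 0.001, -1.0]]
force: [-0.9, -1.0, 0.1]
opening: 1.004
```

```bash
python3 go.py 628 229.5 220 -9.5; python3 look.py 8 wrist
```

```text
shift in present axes [-0.2 -0.7 -7.9] | in turned axes [-0.2 -0.7 -7.9] | twist [ 0.001 -0.001  0.001]
t 25.7 pos [628.8 229.6 212.1] psi -9.4 q [10. 34. 76.  0. 70. 20.] F [-0.9 -1.   0.1] open 1.004
```

View pics/wrist8.png

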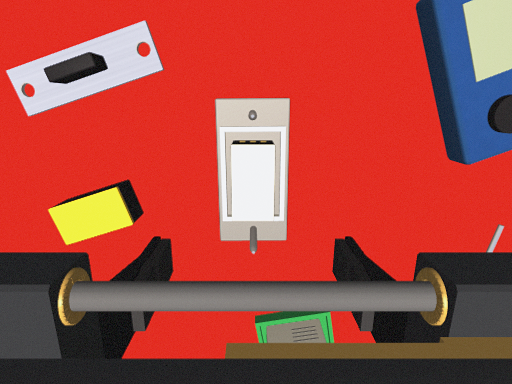

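The battery lies in the pocket at (253,180). The pins show at (252,115), and from about (253,228) to a tip at (254,252). I'll zoom in on the pins, the base and the cover.

```bash
python3 - <<'E'
import pickle
from h import *
s,d=pickle.load(open('cap8.pkl','rb'));c=d['wrist']
a=cv2.resize(c['color'][85:270,205:300,::-1],None,fx=4,fy=4,interpolation=cv2.INTER_CUBIC)
b=cv2.resize(c['color'][10:125,0:170,::-1],None,fx=2.4,fy=2.4,interpolation=cv2.INTER_CUBIC)
a=a[:, :]; im=np.zeros((740*600//740+0,800,3),np.uint8)
a=cv2.resize(a,(int(380*600/740),600)); im[:600,:a.shape[1]]=a; im[:b.shape[0],380:380+b.shape[1]]=b[:,:420]
cv2.imwrite('pics/z8.png',im)
print(mw:=None)
E
python3 mw.py cap8.pkl
python3 - <<'E'
import pickle
from h import *
s,d=pickle.load(open('cap8.pkl','rb'));c=d['wrist']
H=hsv(c);h,S,V=[H[...,i].astype(int) for i in range(3)]
red=((h<8)|(h>172))&(S>120)
for b in blobs(~red,1500):
    v,u=np.nonzero(b); z=np.median(depthpts(c,b)[:,2]); print(int(u.mean()),int(v.mean()),b.sum(),z, [rect(c,b,zz) for zz in (.006,.008)])
# holes: red components enclosed by plate
for b in blobs(red,20):
    v,u=np.nonzero(b); 
    if b.sum()<400: print("redblob",u.mean(),v.mean(),b.sum(),plane(c,[[u.mean(),v.mean()]],.006)*1000)
E
```

```text
None
green px 292 322 n 1089 z 12.3 rect [648.4  23.1 102.3  45.7  -9.5]
blue px 469 86 n 6107 z 39.1 rect [856.9 293.6 159.9  58.4 -78.6]
yellow px 90 215 n 2832 z 39.6 rect [450.3 219.8  79.2  43.3   8.1]
white px 87 68 n 6010 z 5.5 rect [473.9 367.  156.2  48.4   8. ]
white px 252 167 n 9608 z 9.0 rect [628.1 231.2 161.   78.3  80.9]
white px 294 331 n 917 z 26.1 rect [649.7  29.4  73.3  32.4  -9.5]
470 73 12830 0.03928914499971914 [array([874. , 292.9, 180.1,  89.2, -79.3]), array([872.8, 293. , 179.1,  88.7, -79.3])]
85 68 7439 0.005697136391638047 [array([474.1, 367. , 157.1,  48.9,   8. ]), array([475. , 366.7, 156.3,  48.7,   8. ])]
252 168 10183 0.009246519946761289 [array([626.7, 221.7, 180.7,  79.8,  80.9]), array([626.8, 222.2, 179.8,  79.3,  80.9])]
95 212 3631 0.03938057661386862 [array([438.8, 213.2, 105.1,  52.4,   8.1]), array([439.9, 213.7, 104.5,  52.1,   8.1])]
261 321 54858 0.30113792957710595 [array([602.6,  52. , 711.4, 235.1,  -9.5]), array([602.8,  53.4, 707.6, 233.8,  -9.5])]
redblob 143.57575757575756 49.166666666666664 132 [[539.70426582 375.89271392   6.        ]]
redblob 28.95049504950495 89.88118811881188 101 [[410.35857048 357.60291375   6.        ]]
```

View pics/z8.png

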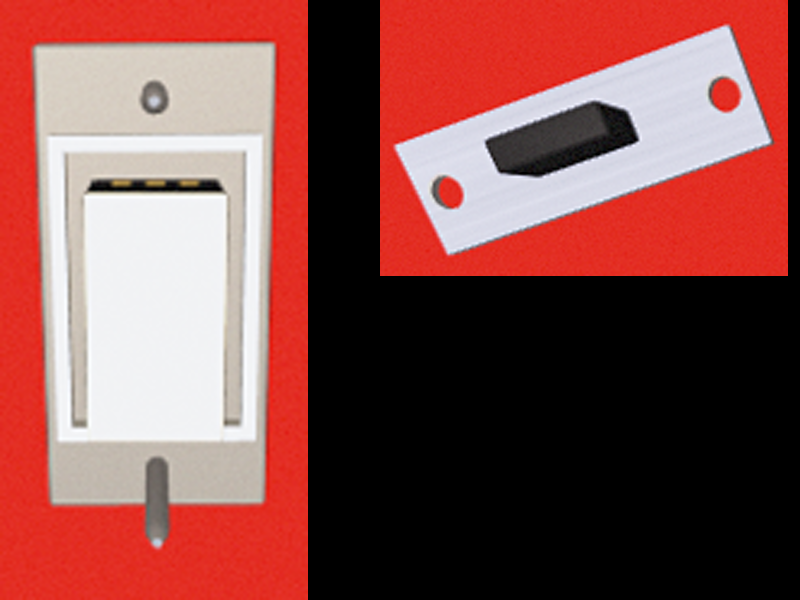

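```bash
python3 - <<'E'
import pickle
from h import *
s,d=pickle.load(open('cap8.pkl','rb'));c=d['wrist']
p=plane(c,[[252.5,116],[253.4,252.0]],.072)*1000; print(p, np.hypot(*(p[1]-p[0])[:2]), p.mean(0), np.degrees(np.arctan2(*(p[0]-p[1])[1::-1])))
p=plane(c,[[252.3,118.5],[253.2,227.0]],.008)*1000; print(p, np.hypot(*(p[1]-p[0])[:2]), p.mean(0), np.degrees(np.arctan2(*(p[0]-p[1])[1::-1])))
p=plane(c,[[215.5,98.5],[289.5,98],[286.5,240],[220.5,240]],.008)*1000;print(p,p.mean(0))
E
python3 look.py 9 top scene
python3 - <<'E'
import pickle
from h import *
s,d=pickle.load(open('cap9.pkl','rb'))
for n,(r,cc) in {"scene":((215,290),(270,360)),"top":((140,190),(140,215))}.items():
    a=cv2.resize(d[n]["color"][r[0]:r[1],cc[0]:cc[1],::-1],None,fx=6,fy=6,interpolation=cv2.INTER_CUBIC); cv2.imwrite(f'pics/z9{n}.png',a)
E
```

```text
[[638.77046152 295.13282441  72.        ]
 [617.90924108 164.99277     72.        ]] 131.80145781119657 [628.3398513 230.0627972  72.       ] 80.89306301963734
[[637.73723887 289.90206736   8.        ]
 [618.18412138 166.71116865   8.        ]] 124.73300257153532 [627.96068012 228.30661801   8.        ] 80.98112825108976
[[602.79346037 316.56711346   8.        ]
 [679.95089328 304.15968574   8.        ]
 [654.77581232 143.68312537   8.        ]
 [576.82685676 156.7519674    8.        ]] [628.58675568 230.29047299   8.        ]
```

View pics/z9scene.png

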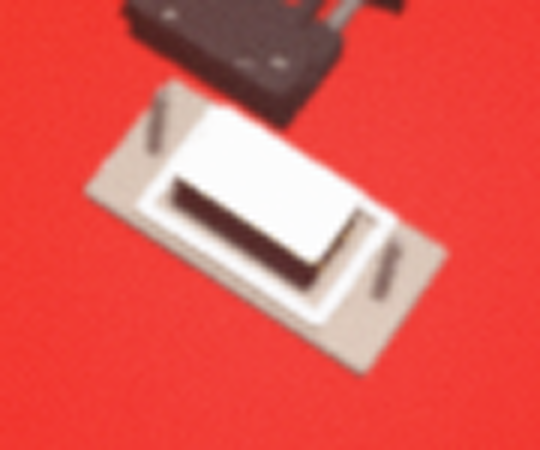

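View pics/z9top.png

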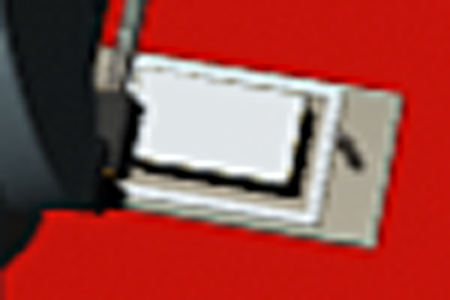

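All pins and edges agree. Tip spacing is 131.8 mm against the 132 mm given, with the dock centre at (628.4, 230.1) and its axis at 80.9°. The battery lies flat inside the white walls. Next is the cover.

>>> carry_out:
  grip: [1,1,1,1,1,1,1,1,1,1]
  slide:
    - [0,0,0]
    - [0,0,0]
    - [0,0,0]
    - [0,0,0]
    - [0,0,0]
    - [0,0,0]
    - [0,0,0]
    - [0,0,0]
    - [0,0,0]
    - [0,0,0]
  twist:
    - [0,0,0.141]
    - [0,0,0.141]
    - [0,0,0.141]
    - [0,0,0.141]
    - [0,0,0.141]
    - [0,0,0.141]
    - [0,0,0.141]
    - [0,0,0.141]
    - [0,0,0.141]
    - [0,0,0]

```text
time_s: 26.85
position: [0.617, 0.227, 0.1875]
tcp_rot: [[0.995, 0.085, -0.042], [0.085, -0.996, -0.007], [-0.043, 0.004, -0.999]]
force: [1.0, 0.4, 0.3]
opening: 0.999
```

```bash
python3 go.py 474.5 367 180 -82
```

```text
shift in present axes [-129.6 -151.6   12.5] | in turned axes [-121.6 -158.4    7.5] | twist [ 0.002  0.043 -0.055]
t 26.9 pos [617.  227.  187.5] psi -85.1 q [10. 36. 77.  0. 70. 96.] F [1.  0.4 0.3] open 0.999
```

>>> carry_out:
  grip: [1,1,1,1,1,1,1,1]
  slide:
    - [0,0,0]
    - [-24,-32,0]
    - [-24,-32,0]
    - [-24,-32,0]
    - [-24,-32,0]
    - [-24,-30,0]
    - [0,0,0]
    - [0,0,0]
  twist:
    - [0.002,0.043,-0.055]
    - [0,0,0]
    - [0,0,0]
    - [0,0,0]
    - [0,0,0]
    - [0,0,0]
    - [0,0,0]
    - [0,0,0]

```text
time_s: 27.65
position: [0.4661, 0.3661, 0.1764]
tcp_rot: [[0.986, 0.164, -0.015], [0.164, -0.986, -0.007], [-0.016, 0.005, -1.0]]
force: [-0.0, -0.6, -0.1]
opening: 1.003
```

```bash
python3 go.py 474.5 367 180 -82; python3 look.py 10 wrist; python3 - <<'E'
import pickle
from h import *
s,d=pickle.load(open('cap10.pkl','rb'));c=d['wrist']
H=hsv(c);h,S,V=[H[...,i].astype(int) for i in range(3)]
red=((h<8)|(h>172))&(S>120)
for b in blobs(~red,1500):
    v,u=np.nonzero(b); z=np.median(depthpts(c,b)[:,2]); print(int(u.mean()),int(v.mean()),b.sum(),z, rect(c,b,.006))
for b in blobs(red,20):
    v,u=np.nonzero(b); 
    if b.sum()<400: print("redblob",u.mean(),v.mean(),b.sum(),plane(c,[[u.mean(),v.mean()]],.006)*1000)
E
```

```text
shift in present axes [ 8.4  0.6 -3.8] | in turned axes [ 8.4  0.3 -3.6] | twist [0.005 0.016 0.026]
t 27.6 pos [466.1 366.1 176.4] psi -80.5 q [ 27.  31.  89.   0.  61. 108.] F [-0.  -0.6 -0.1] open 1.003
10 55 1641 0.014394452033619776 [548.9 597.   76.9  30.1  -3.7]
431 39 13426 0.017041889186722503 [627.1 230.5 164.6  80.3  81. ]
252 164 6842 0.005667695149384033 [473.2 366.9 156.1  48.2   7.7]
270 312 57027 0.2637043951143255 [334.7 337.3 651.3 269.1 -80.9]
redblob 505.92857142857144 1.75 56 [[659.78768771 170.52166945   6.        ]]
redblob 253.2360248447205 103.3913043478261 161 [[538.48594778 376.50129523   6.        ]]
redblob 250.47368421052633 229.45263157894738 95 [[409.17877782 358.04070945   6.        ]]
```

View pics/wrist10.png

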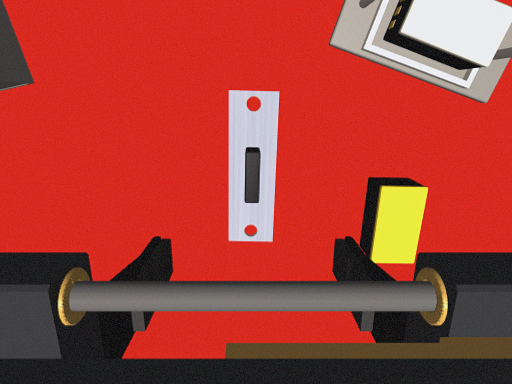

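The wrist image shows the cover at (252,164), rib up and nearly square to the jaws, with hole centres at (253,103) and (250,229). Hole midpoint and plate outline agree on (473.6, 367).

>>> carry_out:
  grip: [1,1,1,1,1,1,1]
  slide:
    - [7,0,0]
    - [0,0,0]
    - [0,0,40]
    - [0,0,40]
    - [0,0,30]
    - [0,0,0]
    - [0,0,0]
  twist:
    - [0.005,0.016,0.026]
    - [0,0,0]
    - [0,0,0]
    - [0,0,0]
    - [0,0,0]
    - [0,0,0]
    - [0,0,0]

```text
time_s: 28.4
position: [0.4845, 0.3634, 0.0646]
tcp_rot: [[0.992, 0.127, 0.01], [0.127, -0.992, 0.004], [0.01, -0.003, -1.0]]
force: [-0.2, 0.3, 0.1]
opening: 1.0
```

```bash
python3 go.py 473.6 367 11 -82.1
```

```text
shift in present axes [-10.9  -4.8  53.5] | in turned axes [-10.3  -5.   53.6] | twist [-0.003 -0.01  -0.01 ]
t 28.4 pos [484.5 363.4  64.6] psi -82.7 q [ 26.  41.  92.  -0.  46. 109.] F [-0.2  0.3  0.1] open 1.000
```

>>> carry_out:
  grip: [1,1,1,1,1,1]
  slide:
    - [-11,-5,0]
    - [0,0,0]
    - [0,0,15]
    - [0,0,15]
    - [0,0,0]
    - [0,0,0]
  twist:
    - [0,-0.01,-0.01]
    - [0,0,0]
    - [0,0,0]
    - [0,0,0]
    - [0,0,0]
    - [0,0,0]

```text
time_s: 29.0
position: [0.4765, 0.3695, 0.0393]
tcp_rot: [[0.99, 0.138, 0.01], [0.138, -0.99, 0.009], [0.012, -0.007, -1.0]]
force: [-0.5, 0.5, 0.6]
opening: 0.999
```

```bash
python3 go.py 473.6 367 11 -82.1
```

```text
shift in present axes [-3.6  2.2 28.3] | in turned axes [-3.2  2.  28.3] | twist [-0.007 -0.012  0.001]
t 29.0 pos [476.5 369.5  39.3] psi -82.1 q [ 27.  43.  93.   0.  43. 109.] F [-0.5  0.5  0.6] open 0.999
```

>>> carry_out:
  grip: [1,1,1,1,1,1]
  slide:
    - [-3,2,0]
    - [0,0,0]
    - [0,0,12]
    - [0,0,10]
    - [0,0,0]
    - [0,0,0]
  twist:
    - [-0.007,-0.012,0]
    - [0,0,0]
    - [0,0,0]
    - [0,0,0]
    - [0,0,0]
    - [0,0,0]

```text
time_s: 29.6
position: [0.4743, 0.3673, 0.0166]
tcp_rot: [[0.99, 0.138, 0.001], [0.138, -0.99, 0.0], [0.001, -0.0, -1.0]]
force: [0.5, -0.5, -0.8]
opening: 1.003
```

```bash
python3 go.py 473.6 367 11 -82.1
```

```text
shift in present axes [-0.8  0.2  5.6] | in turned axes [-0.8  0.2  5.6] | twist [-0.    -0.001  0.001]
t 29.6 pos [474.3 367.3  16.6] psi -82.0 q [ 27.  45.  94.   0.  42. 109.] F [ 0.5 -0.5 -0.8] open 1.003
```

>>> carry_out:
  grip: [1,1]
  slide:
    - [-1,0,5]
    - [0,0,0]
  twist:
    - [0,0,0]
    - [0,0,0]

```text
time_s: 29.8
position: [0.4731, 0.3671, 0.011]
tcp_rot: [[0.99, 0.138, 0.0], [0.138, -0.99, 0.0], [0.0, -0.0, -1.0]]
force: [-0.5, -0.1, -0.3]
opening: 1.002
```

>>> carry_out:
  grip: [-1,-1,-1,-1,-1,-1,-1,-1,-1,-1]
  slide:
    - [0,0,0]
    - [0,0,0]
    - [0,0,0]
    - [0,0,0]
    - [0,0,0]
    - [0,0,0]
    - [0,0,0]
    - [0,0,0]
    - [0,0,0]
    - [0,0,0]
  twist:
    - [0,0,0]
    - [0,0,0]
    - [0,0,0]
    - [0,0,0]
    - [0,0,0]
    - [0,0,0]
    - [0,0,0]
    - [0,0,0]
    - [0,0,0]
    - [0,0,0]

```text
time_s: 30.8
position: [0.4738, 0.3675, 0.0118]
tcp_rot: [[0.99, 0.138, 0.002], [0.138, -0.99, 0.001], [0.002, -0.001, -1.0]]
force: [-0.8, -0.6, -0.5]
opening: 0.17
```

```bash
python3 go.py 473.6 367 11 -82.1
```

```text
shift in present axes [-0.2  0.4  0.8] | in turned axes [-0.2  0.4  0.8] | twist [-0.001 -0.002  0.001]
t 30.8 pos [473.8 367.5  11.8] psi -82.0 q [ 27.  45.  94.   0.  41. 109.] F [-0.8 -0.6 -0.5] open 0.170
```

>>> carry_out:
  grip: [-1,-1,-1,-1,-1,-1,-1]
  slide:
    - [0,0,-10]
    - [0,0,-30]
    - [0,0,-40]
    - [0,0,-40]
    - [0,0,-40]
    - [0,0,-20]
    - [0,0,0]
  twist:
    - [0,0,0]
    - [0,0,0]
    - [0,0,0]
    - [0,0,0]
    - [0,0,0]
    - [0,0,0]
    - [0,0,0]

```text
time_s: 31.5
position: [0.472, 0.3665, 0.1996]
tcp_rot: [[0.99, 0.138, -0.002], [0.138, -0.99, -0.001], [-0.003, 0.001, -1.0]]
force: [0.0, -0.3, -1.7]
opening: 0.158
```

>>> carry_out:
  grip: [-1,-1,-1,-1,-1,-1,-1,-1,-1,-1,-1]
  slide:
    - [0,0,0]
    - [0,0,0]
    - [0,0,0]
    - [0,0,0]
    - [0,0,0]
    - [0,0,0]
    - [0,0,0]
    - [0,0,0]
    - [0,0,0]
    - [0,0,0]
    - [0,0,0]
  twist:
    - [0,0,-0.127]
    - [0,0,-0.127]
    - [0,0,-0.127]
    - [0,0,-0.127]
    - [0,0,-0.127]
    - [0,0,-0.127]
    - [0,0,-0.127]
    - [0,0,-0.127]
    - [0,0,-0.127]
    - [0,0,-0.127]
    - [0,0,0]

```text
time_s: 32.6
position: [0.4614, 0.3609, 0.1858]
tcp_rot: [[0.11, 0.994, -0.027], [0.994, -0.11, -0.013], [-0.016, -0.025, -1.0]]
force: [-0.3, 0.3, -0.6]
opening: 0.158
```

```bash
python3 go.py 628.4 230 170 -9.1
```

```text
shift in present axes [-111.5  180.7   13.1] | in turned axes [-102.8  185.6   15.8] | twist [-0.025  0.017  0.049]
t 32.6 pos [461.4 360.9 185.8] psi -6.3 q [27. 30. 89.  0. 63. 33.] F [-0.3  0.3 -0.6] open 0.158
```

>>> carry_out:
  grip: [-1,-1,-1,-1,-1,-1,-1,-1]
  slide:
    - [0,0,0]
    - [-17,31,0]
    - [-17,31,0]
    - [-17,31,0]
    - [-17,31,0]
    - [-17,31,0]
    - [-17,30,0]
    - [0,0,0]
  twist:
    - [-0.025,0.017,0.049]
    - [0,0,0]
    - [0,0,0]
    - [0,0,0]
    - [0,0,0]
    - [0,0,0]
    - [0,0,0]
    - [0,0,0]

```text
time_s: 33.4
position: [0.6255, 0.2231, 0.1754]
tcp_rot: [[0.181, 0.983, -0.014], [0.983, -0.181, -0.005], [-0.007, -0.013, -1.0]]
force: [-0.9, -0.1, -0.9]
opening: 0.158
```

```bash
python3 go.py 628.4 230 170 -9.1
```

```text
shift in present axes [7.3 1.6 5.3] | in turned axes [7.2 1.7 5.4] | twist [-0.013  0.007 -0.024]
t 33.4 pos [625.5 223.1 175.4] psi -10.5 q [10. 37. 78. -0. 66. 21.] F [-0.9 -0.1 -0.9] open 0.158
```

>>> carry_out:
  grip: [-1,-1,-1,-1,-1,-1]
  slide:
    - [7,2,0]
    - [0,0,0]
    - [0,0,20]
    - [0,0,20]
    - [0,0,0]
    - [0,0,0]
  twist:
    - [-0.013,0.007,-0.024]
    - [0,0,0]
    - [0,0,0]
    - [0,0,0]
    - [0,0,0]
    - [0,0,0]

```text
time_s: 34.0
position: [0.6234, 0.2339, 0.1323]
tcp_rot: [[0.158, 0.987, -0.005], [0.987, -0.158, 0.001], [0.0, -0.005, -1.0]]
force: [1.4, -0.7, -1.2]
opening: 0.16
```

```bash
python3 go.py 628.4 230 100 -9.1
```

```text
shift in present axes [-3.1  5.7 32.3] | in turned axes [-3.1  5.6 32.3] | twist [-0.005 -0.     0.   ]
t 34.0 pos [623.4 233.9 132.3] psi -9.1 q [11. 39. 80.  0. 61. 20.] F [ 1.4 -0.7 -1.2] open 0.160
```

>>> carry_out:
  grip: [-1,-1,-1,-1]
  slide:
    - [-3,5,0]
    - [0,0,0]
    - [0,0,0]
    - [0,0,0]
  twist:
    - [-0.005,0,0]
    - [0,0,0]
    - [0,0,0]
    - [0,0,0]

```text
time_s: 34.4
position: [0.6289, 0.2314, 0.1355]
tcp_rot: [[0.157, 0.988, 0.004], [0.988, -0.157, 0.001], [0.002, 0.004, -1.0]]
force: [0.1, -0.3, -1.5]
opening: 0.156
```

```bash
python3 go.py 628.4 230 100 -9.1; python3 look.py 11 wrist scene; python3 - <<'E'
import pickle
from h import *
s,d=pickle.load(open('cap11.pkl','rb'))
cv2.imwrite('pics/z11.png',cv2.resize(d['scene']["color"][190:290,250:370,::-1],None,fx=5,fy=5,interpolation=cv2.INTER_CUBIC))
E
```

```text
shift in present axes [-1.5 -0.4 35.5] | in turned axes [-1.5 -0.3 35.5] | twist [ 0.004 -0.002  0.002]
t 34.4 pos [628.9 231.4 135.5] psi -9.0 q [11. 39. 80.  0. 61. 20.] F [ 0.1 -0.3 -1.5] open 0.156
```

View pics/wrist11.png

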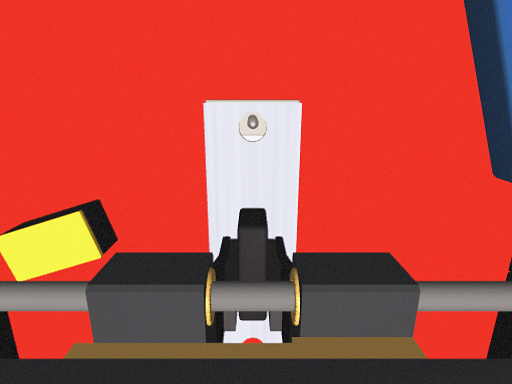

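View pics/z11.png

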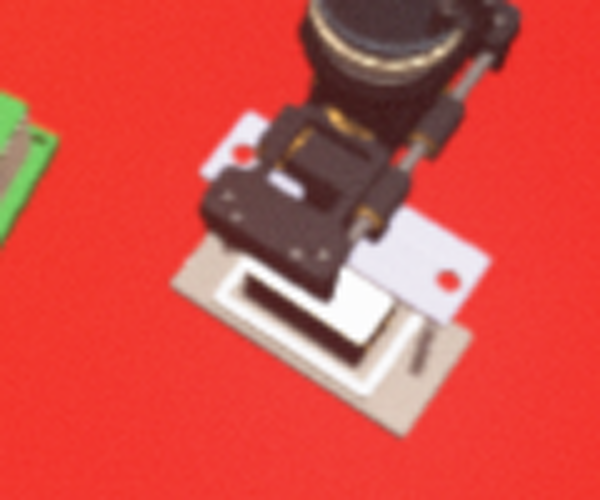

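The wrist image shows the far pin through the cover's far hole at (252,126), laterally centred. I'll measure the hole (plate-top plane) against the pin tip (72 mm plane).

```bash
python3 - <<'E'
import pickle
from h import *
s,d=pickle.load(open('cap11.pkl','rb'));c=d['wrist']
cv2.imwrite('pics/z11w.png',cv2.resize(c["color"][95:150,200:305,::-1],None,fx=7,fy=7,interpolation=cv2.INTER_CUBIC))
print(np.round(depthpts(c,np.pad(np.ones((20,60),bool),((170,194),(220,232))))[:,2].mean()*1000,1))
E
```

```text
129.2
```

View pics/z11w.png

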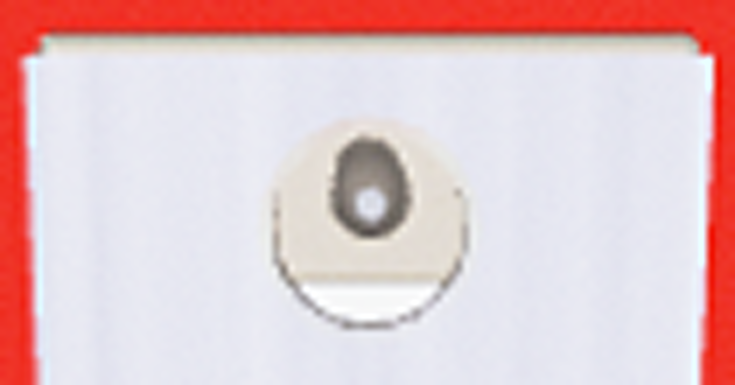

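```bash
python3 - <<'E'
import pickle
from h import *
s,d=pickle.load(open('cap11.pkl','rb'));c=d['wrist'];R=s["tcp_rot"]
h=plane(c,[[252.9,126.7],[238.6,126],[267.1,126]],.1292)*1000;t=plane(c,[[252.9,124.3]],.072)*1000
T=lambda p:np.round((p-s["position"]*1000)@R,1)
print(h,t); print("tool frame hole",T(h),"pin",T(t))
E
```

```text
[[638.62895759 297.55978483 129.2       ]
 [631.66878052 299.02036025 129.2       ]
 [645.64955338 296.77880471 129.2       ]] [[638.52387786 294.9489998   72.        ]]
tool frame hole [[66.8 -0.8  6.5]
 [67.2 -7.9  6.4]
 [67.2  6.3  6.5]] pin [[64.1 -0.7 63.6]]
```

>>> carry_out:
  grip: [-1,-1,-1,-1,-1,-1]
  slide:
    - [-2.5,0,0]
    - [0,0,15]
    - [0,0,15]
    - [0,0,5]
    - [0,0,0]
    - [0,0,0]
  twist:
    - [0.004,0,0]
    - [0,0,0]
    - [0,0,0]
    - [0,0,0]
    - [0,0,0]
    - [0,0,0]

```text
time_s: 35.1
position: [0.6274, 0.2282, 0.0957]
tcp_rot: [[0.157, 0.988, -0.003], [0.988, -0.157, 0.001], [0.0, -0.003, -1.0]]
force: [0.8, 0.0, -0.7]
opening: 0.161
```

```bash
python3 go.py 628.5 228.9 92 -9.1
```

```text
shift in present axes [0.9 1.  3.7] | in turned axes [0.9 0.9 3.7] | twist [-0.003 -0.     0.001]
t 35.1 pos [627.4 228.2  95.7] psi -9.1 q [10. 42. 81.  0. 57. 19.] F [ 0.8  0.  -0.7] open 0.161
```

>>> carry_out:
  grip: [-1,-1,-1]
  slide:
    - [1,1,3]
    - [0,0,0]
    - [0,0,0]
  twist:
    - [-0.003,0,0]
    - [0,0,0]
    - [0,0,0]

```text
time_s: 35.4
position: [0.6291, 0.2293, 0.0928]
tcp_rot: [[0.157, 0.988, 0.001], [0.988, -0.157, 0.001], [0.001, 0.001, -1.0]]
force: [0.4, -0.2, -0.6]
opening: 0.156
```

```bash
python3 go.py 628.5 228.9 92 -9.1; python3 look.py 12 wrist;  python3 - <<'E'
import pickle
from h import *
s,d=pickle.load(open('cap12.pkl','rb'));c=d['wrist']
cv2.imwrite('pics/z12w.png',cv2.resize(c["color"][90:150,200:305,::-1],None,fx=7,fy=7,interpolation=cv2.INTER_CUBIC))
print(np.round(depthpts(c,np.pad(np.ones((20,60),bool),((170,194),(220,232))))[:,2].mean()*1000,1))
E
```

```text
shift in present axes [-0.5 -0.5  0.7] | in turned axes [-0.5 -0.5  0.8] | twist [ 0.001 -0.001  0.001]
t 35.4 pos [629.1 229.3  92.8] psi -9.0 q [10. 42. 81.  0. 57. 19.] F [ 0.4 -0.2 -0.6] open 0.156
86.4
```

View pics/z12w.png

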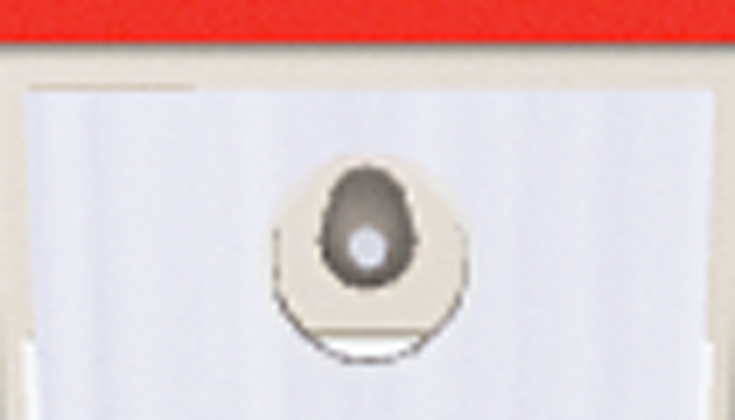

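```bash
python3 look.py 13 scene; python3 - <<'E'
import pickle
from h import *
s,d=pickle.load(open('cap13.pkl','rb'))
cv2.imwrite('pics/z13.png',cv2.resize(d['scene']["color"][190:290,250:370,::-1],None,fx=5,fy=5,interpolation=cv2.INTER_CUBIC))
E
```

```text
(no output)
```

View pics/z13.png

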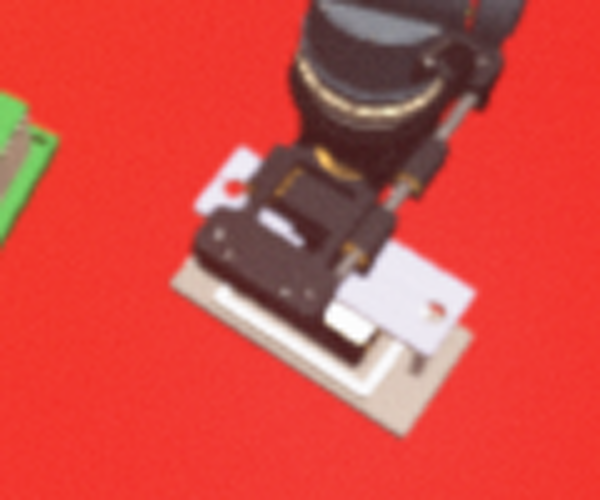

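The pin tip is at about (252.4,125.1) inside the hole centred at (252.6,126.7), and the plate is about 8 mm above it.

```bash
python3 - <<'E'
import pickle
from h import *
s,d=pickle.load(open('cap12.pkl','rb'));c=d['wrist'];R=s["tcp_rot"]
h=plane(c,[[252.6,126.7]],.0864)*1000;t=plane(c,[[252.4,125.1]],.072)*1000
T=lambda p:np.round((p-s["position"]*1000)@R,1)
print("tool frame hole",T(h),"pin",T(t))
E
```

```text
tool frame hole [[66.8 -0.9  6.4]] pin [[66.6 -1.1 20.8]]
```

Aligned within about 0.3 mm. I'll descend in stages.

>>> carry_out:
  grip: [-1,-1,-1,-1]
  slide:
    - [0,0,5]
    - [0,0,5]
    - [0,0,0]
    - [0,0,0]
  twist:
    - [0,0,0]
    - [0,0,0]
    - [0,0,0]
    - [0,0,0]

```text
time_s: 35.9
position: [0.6293, 0.2293, 0.0825]
tcp_rot: [[0.157, 0.988, 0.002], [0.988, -0.157, 0.001], [0.001, 0.002, -1.0]]
force: [0.4, -0.2, -0.7]
opening: 0.157
```

```bash
python3 go.py 629 229.2 59.5 -9.1
```

```text
shift in present axes [-0.2 -0.3 23. ] | in turned axes [-0.2 -0.3 23. ] | twist [ 0.002 -0.001  0.001]
t 35.9 pos [629.3 229.3  82.5] psi -9.0 q [10. 43. 81.  0. 55. 19.] F [ 0.4 -0.2 -0.7] open 0.157
```

>>> carry_out:
  grip: [-1,-1,-1,-1,-1]
  slide:
    - [0,0,5]
    - [0,0,5]
    - [0,0,5]
    - [0,0,0]
    - [0,0,0]
  twist:
    - [0,0,0]
    - [0,0,0]
    - [0,0,0]
    - [0,0,0]
    - [0,0,0]

```text
time_s: 36.4
position: [0.6291, 0.2293, 0.0657]
tcp_rot: [[0.157, 0.988, 0.001], [0.988, -0.157, 0.001], [0.001, 0.001, -1.0]]
force: [-0.1, 0.2, -1.2]
opening: 0.159
```

```bash
python3 go.py 629 229.2 59.5 -9.1
```

```text
shift in present axes [-0.1 -0.1  6.2] | in turned axes [-0.1 -0.1  6.2] | twist [ 0.001 -0.001  0.001]
t 36.4 pos [629.1 229.3  65.7] psi -9.0 q [10. 44. 82.  0. 54. 19.] F [-0.1  0.2 -1.2] open 0.159
```

>>> carry_out:
  grip: [-1,-1,-1,-1,-1]
  slide:
    - [0,0,3]
    - [0,0,2]
    - [0,0,1]
    - [0,0,0]
    - [0,0,0]
  twist:
    - [0,0,0]
    - [0,0,0]
    - [0,0,0]
    - [0,0,0]
    - [0,0,0]

```text
time_s: 36.9
position: [0.6297, 0.2294, 0.06]
tcp_rot: [[0.157, 0.988, 0.003], [0.988, -0.157, 0.001], [0.001, 0.002, -1.0]]
force: [-0.2, 0.6, -1.3]
opening: 0.158
```

```bash
python3 go.py 629 229.2 59.5 -9.1; python3 look.py 14 wrist scene;  python3 - <<'E'
import pickle
from h import *
s,d=pickle.load(open('cap14.pkl','rb'));c=d['wrist']
for r in (175,215): print(np.round(depthpts(c,np.pad(np.ones((10,50),bool),((r,374-r),(215,247))))[:,2].mean()*1000,1))
for r in (145,165,185): print(r,np.round(np.median(depthpts(c,np.pad(np.ones((8,70),bool),((r,376-r),(217,225))))[:,2])*1000,1))
E
```

```text
shift in present axes [-0.3 -0.7  0.5] | in turned axes [-0.3 -0.7  0.5] | twist [ 0.002 -0.001  0.001]
t 36.9 pos [629.7 229.4  60. ] psi -9.0 q [10. 45. 82.  0. 53. 19.] F [-0.2  0.6 -1.3] open 0.158
53.6
64.6
145 53.7
165 53.7
185 53.7
```

View pics/wrist14.png

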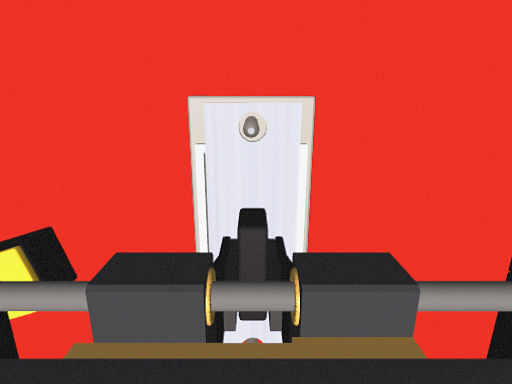

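The plate top measures 53.7 mm against an expected 54 mm, and the pin stands through the far hole at (251,128). I'll ease down 1 mm, release and retreat.

>>> carry_out:
  grip: [-1,-1,1,1,1,1,1,1,1,1]
  slide:
    - [0,0,1]
    - [0,0,0]
    - [0,0,0]
    - [0,0,0]
    - [0,0,0]
    - [0,0,0]
    - [0,0,0]
    - [0,0,0]
    - [0,0,0]
    - [0,0,0]
  twist:
    - [0,0,0]
    - [0,0,0]
    - [0,0,0]
    - [0,0,0]
    - [0,0,0]
    - [0,0,0]
    - [0,0,0]
    - [0,0,0]
    - [0,0,0]
    - [0,0,0]

```text
time_s: 38.0
position: [0.6305, 0.2295, 0.0601]
tcp_rot: [[0.157, 0.988, 0.004], [0.988, -0.157, 0.001], [0.002, 0.004, -1.0]]
force: [0.4, 0.4, -0.2]
opening: 0.802
```

>>> carry_out:
  grip: [1,1,1,1,1,1,1]
  slide:
    - [0,0,-10]
    - [0,0,-25]
    - [0,0,-40]
    - [0,0,-40]
    - [0,0,-40]
    - [0,0,0]
    - [0,0,0]
  twist:
    - [0,0,0]
    - [0,0,0]
    - [0,0,0]
    - [0,0,0]
    - [0,0,0]
    - [0,0,0]
    - [0,0,0]

```text
time_s: 38.7
position: [0.6295, 0.2293, 0.2238]
tcp_rot: [[0.157, 0.988, 0.004], [0.988, -0.157, 0.001], [0.002, 0.004, -1.0]]
force: [-0.2, 0.6, -0.7]
opening: 0.995
```

```bash
python3 go.py; python3 look.py 15 wrist scene; python3 mw.py cap15.pkl
```

```text
t 38.7 pos [629.5 229.3 223.8] psi -9.0 q [10. 34. 75.  0. 71. 20.] F [-0.2  0.6 -0.7] open 0.995
green px 289 321 n 822 z 14.1 rect [647.5  16.6 102.4  48.4  -9.3]
blue px 463 86 n 6310 z 39.1 rect [861.4 296.6 164.   68.4 -78.5]
yellow px 93 211 n 2690 z 39.6 rect [450.3 219.8  79.2  43.3   8.1]
white px 251 168 n 9021 z 53.0 rect [628.2 231.8 157.4  69.1  80.9]
white px 292 329 n 1234 z 34.3 rect [647.7  26.6  73.1  42.1  -0.9]
```

View pics/wrist15.png

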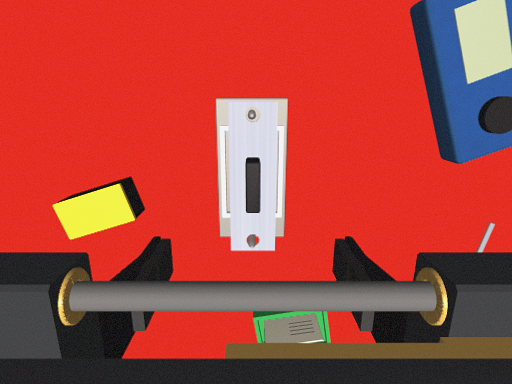

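Both pins come through the holes at (252,115) and (252,241), with the rib up. I'll move the arm aside for a clear final view.

>>> carry_out:
  grip: [1,1,1,1,1,1,1,1,1,1]
  slide:
    - [40,-25,0]
    - [40,-30,0]
    - [40,-30,0]
    - [40,-30,0]
    - [40,-30,0]
    - [40,-30,0]
    - [40,-30,0]
    - [40,-30,0]
    - [0,0,0]
    - [0,0,0]
  twist:
    - [0,0,0]
    - [0,0,0]
    - [0,0,0]
    - [0,0,0]
    - [0,0,0]
    - [0,0,0]
    - [0,0,0]
    - [0,0,0]
    - [0,0,0]
    - [0,0,0]

```text
time_s: 39.8
position: [0.4399, 0.5824, 0.2007]
tcp_rot: [[0.163, 0.986, -0.024], [0.986, -0.163, -0.018], [-0.022, -0.02, -1.0]]
force: [0.2, -0.7, 0.0]
opening: 1.003
```

```bash
python3 go.py; python3 look.py 16 scene top; python3 m.py cap16.pkl; python3 - <<'E'
import pickle
from h import *
s,d=pickle.load(open('cap16.pkl','rb'))
a=cv2.resize(d['scene']["color"][120:280,150:400,::-1],None,fx=3,fy=3,interpolation=cv2.INTER_CUBIC); cv2.imwrite('pics/z16s.png',a)
a=cv2.resize(d['top']["color"][130:250,110:410,::-1],None,fx=2.6,fy=2.6,interpolation=cv2.INTER_CUBIC); cv2.imwrite('pics/z16t.png',a)
E
```

```text
t 39.8 pos [439.9 582.4 200.7] psi -9.4 q [44. 41. 65.  0. 76. 53.] F [ 0.2 -0.7  0. ] open 1.003
top green px 251 156 n 642 z 60.3 rect x y L W ang [6.355e+02 8.600e+00 9.100e+01 6.030e+01 5.000e-01]
top blue px 157 81 n 976 z 39.6 rect x y L W ang [873.3 299.2 164.1  86.3 -78.4]
top blue px 331 159 n 584 z 63.5 rect x y L W ang [ 629.8 -218.    95.3   62.8   -7.8]
top blue px 459 307 n 137 z 8.2 rect x y L W ang [ 214.7 -586.1  132.6    7.4  -31.3]
top yellow px 176 222 n 440 z 39.7 rect x y L W ang [450.7 218.9  78.6  45.    8.3]
top yellow px 281 223 n 355 z 59.7 rect x y L W ang [446.8 -75.   70.5  40.4 -14.3]
top white px 176 163 n 1153 z 52.3 rect x y L W ang [619.  226.6 165.1  74.   81. ]
scene green px 244 217 n 241 z 65.7 rect x y L W ang [6.479e+02 1.000e+01 6.660e+01 3.610e+01 4.000e-01]
scene green px 246 231 n 160 z 11.5 rect x y L W ang [ 6.469e+02  1.040e+01  9.370e+01  6.240e+01 -2.000e-01]
scene blue px 178 185 n 200 z 65.8 rect x y L W ang [ 641.7 -227.7   66.2   33.4   -8.4]
scene blue px 179 200 n 122 z 14.2 rect x y L W ang [ 642.4 -228.7   93.5   64.7   -7.3]
scene yellow px 251 159 n 183 z 59.7 rect x y L W ang [447.4 -73.9  68.   39.  -14. ]
scene yellow px 334 198 n 224 z 39.9 rect x y L W ang [450.7 220.1  78.8  42.3   8.4]
scene white px 325 99 n 421 z 13.1 rect x y L W ang [ 19.5   6.1 200.7 156.7 -77.1]
scene white px 314 250 n 1034 z 52.3 rect x y L W ang [643.9 231.6 161.3  78.   80.8]
scene white px 312 338 n 532 z 40.5 rect x y L W ang [867.2 330.4  72.1  47.3 -78.7]
scene white px 486 373 n 781 z 6.1 rect x y L W ang [730.4 759.1 117.1  62.9 -68.7]
```

View pics/z16s.png

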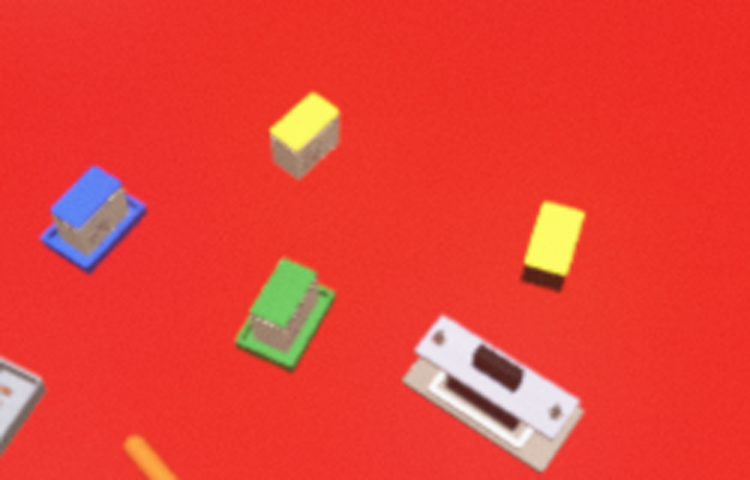

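View pics/z16t.png

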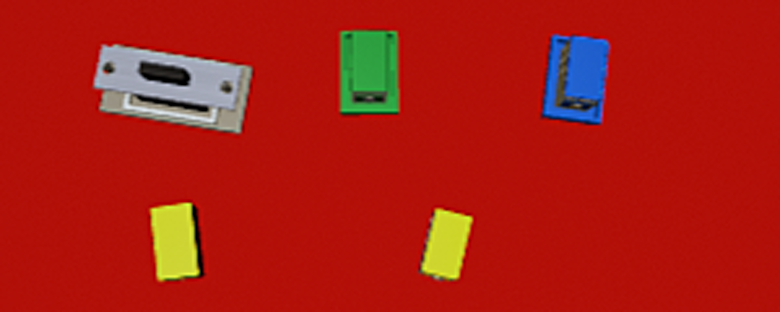

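The module tops measure 65.7 and 65.8 mm (66 expected), centred in their trays. The cover lies flat on both pins and the faulty parts haven't moved. I'll hand in now.

```bash
python3 -c "
from rig import bot
print(bot.hand_in())"
```

```text
the job is handed in; nothing more can be done
None
```

The job is done and handed in at about 40 s of the 120 s allowed. I stood the green and blue modules in their trays, laid the white-topped battery in the dock pocket, and then threaded the cover over both pins with the rib up.

**Modules:** the tops measured 65.7 mm (green) and 65.8 mm (blue) against 66 mm expected. Both sit within about 2 mm of their tray centres.

**Battery and cover:** the plate top measured 53.7 mm at the gripper camera just before release, against 54 mm expected. Afterwards both pins showed through the holes and the plate lay flat in every view.

**Faulty parts:** the yellow-topped module and battery measured within 1 mm of where they started.

**Force:** the wrist force read after each move stayed below about 4 N. The arm was clear of everything at hand-in.

**Disagreements:** early fixed-camera readings of the dock and trays differed by 2–4 mm, so I used the gripper camera for the final alignment. The last fixed-camera outlines of the dock, and the top camera's outlines of the filled trays, merge surfaces at different heights. I did not use those as position checks.

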